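# Finish the crosswise strip stack and hold it up on the cam lift

### The arm

A 6-joint arm with a two-finger parallel gripper is mounted at the origin on the work surface. World frame = base frame: x ahead of the robot, y to its left, z up, the work surface at z = 0. Lengths are in mm, angles in degrees, forces in N, time in s.
With the tool pointing down it reaches from about 350 to 850 mm from the base axis. Payload 8.1 kg.
Tool frame: the origin (TCP) lies midway between the tips of the shut fingers; the grasp point (between the pads) lies 19 mm behind it; x points along the fingers, y is the direction in which the jaws open and shut, and the axes are right-handed (so a half turn about x gives the same grasp; the last joint's range is limited). The gripper opens to 85 mm and grips with 20 to 120 N. Pads are 22 mm wide; open, the fingers measure 114 mm over their backs; the gripper's body (76 mm by 85 mm) begins 54 mm behind the grasp point. The pads swing forward as they close: fully open they stand 13 mm farther back than shut.
Start: joints at [70.623, 7.471, 85.268, -0, 87.261, -4.893], TCP at [150.047, 580.94, 231.292] pointing down, gripper open.
Joint ranges: [-169.43, 169.43], [-51.17, 129.36], [1.28, 143.12], [-76.62, 256.62], [0, 156.53], [-152.29, 152.29]. Speed limits (degrees/s): [136.94, 136.94, 159.86, 180, 180, 180].

### API

Orientations are given as [roll, pitch, yaw] about the fixed x, y, z axes, in that order (R = Rz(yaw) Ry(pitch) Rx(roll)).
In Python, from bench import sense, snapshot, hand_in gives the robot as it stands.
- The arm moves only by the tool drive_tool, never from a script. Its argument "deltas" is a list of rows, each a list of 7 numbers: the closure in counts, from 0 (fully open) to 255 (shut), then the shift along the tool's x, y, z in m, then the turn, a rotation vector about the tool's x, y, z in rad. A call has exactly 10 rows; each row is the pose to reach, as a shift and turn from the pose commanded when the call began, along the tool's axes at that moment; what a row does not reach only later rows make up. A row lasts 1/12 s, in which the tool goes at most 41.7 mm and 7.16 degrees, less where a joint would pass 70% of its speed; a pose out of reach is approached as far as the arm can. A call with a gripper value outside its range is refused whole. The fingers move at their own pace and stop on an object; "squeeze" is the grip in N (left out, the last holds). Time passes only in rows, so rows that repeat a pose let the fingers close, or fill a call up. It gives the time, the measured TCP pose, the force and the opening at its end, in the units of the state.
- sense(): the state, without advancing time (a new reading comes with each control period).
- snapshot(name): name is "scene" or "side" or "wrist"; returns a dict with "frame" (480x640x3 uint8, blue, green, red), "fx", "fy", "cx", "cy" (pixels), "k1" (the pictures are not rectified: a ray, as slopes to the right and down, at radius r is drawn at 1 + k1 r^2 times it, then the intrinsics apply), "rvec" (rotation vector, rad) and "tvec" (3), from world to camera coordinates, as OpenCV has them. Camera axes: x right, y down, z forward; pixel columns grow to the right and rows downward; lengths in mm; the calibration is good to about 2 mm. A picture is of the moment at which its call begins. There is no depth.
- hand_in(): hands the job in, once; it reports no verdict.
The state is a dict: "time": time; "joint_pos": joint angles; "qd": joint speeds; "joint_efforts": joint torques, N m; "tool_pos": TCP position; "tcp_rot": TCP orientation; "ft_force": force on the tool from outside, world axes, zero at the start; "wrist_torque": the same for the moment, N m; "finger_gap": finger opening in mm.
Only numpy, scipy, OpenCV 4.12 (cv2) and the standard library are available. Lean on these libraries where they do the work, as an engineer would, in place of code of your own. Each camera call takes 0.05 s, during which the arm holds its last target.

### The job

Finish the part-built stack of aluminium strips on the lift table with the three loose strips: one goes beside the single strip to complete the second layer, then the other two go across it as the third layer, two to a layer like the layers below, square and with edges and ends flush. Then swing the cam lever up until the table is at its highest, level with the rollers, and finish while still holding the lever there, since it springs back when let go. Leave everything else on the bench where it is.

Things in the scene. Friction and masses are not known exactly. Their poses are not given: they have to be found in the camera images.
- deck_top (a point): Centre of the top face of the lift table's square deck (dark steel plate, 160 x 160 mm, 78 mm above the bench when down, 92 mm when up; moves only up and down). x points to its roller outfeed, away from the robot; y to the lever side; z up. The rollers' side rails (96 mm above the bench) begin 100 mm from this point on the +x side.
- place_2 (a point): Empty place in the second layer: where the centre of a strip's underside goes, on the deck's robot side (deck x = -57 mm, 18 mm above the deck). Axes as the deck's; the strip lies along y here, across the first layer.
- place_3a (a point): Place in the third layer on the lever side: where the centre of a strip's underside goes (deck y = +57 mm, 36 mm above the deck). Axes as the deck's; the strip lies along x here, across the second layer.
- place_3b (a point): Place in the third layer on the side away from the lever (deck y = -57 mm, 36 mm above the deck), else as place_3a.
- cam_lever (a joint): Angle of the cam shaft and lever (rad); the shaft lies along the deck's y, 39 mm above the bench under the deck's centre. 0: deck down, lever pointing to the deck's -x (to the robot), 4 degrees above level, on its stop. Grows as the lever rises. 1.5: lever and eccentrics straight up, deck at its highest (+14 mm); beyond, it sinks again; stop at 2.1.
- pivot (a point): Point on the shaft axis in the plane in which the lever swings, 122 mm from the deck's centre along the deck's y, 39 mm above the bench. The lever is a steel rod 12 mm thick on a hub 32 mm across. A return spring and the load pull it back down (up to about 5 N at the knob, some 3 N at the top); it does not latch. Axes as the deck's at joint 0; it turns about +y.
- knob (a point): Centre of the lever's black ball knob, 35 mm in diameter, 150 mm from the shaft axis. Free on all sides: it can be pinched from above across the lever (along the deck's y) and turns between the fingers as the lever swings.
- laid_1: Milled aluminium strip 140 x 26 x 18 mm (its length along its x, width along y), about 0.18 kg, with three through holes that show dark; origin at the centre of its underside. Already laid: first layer, y = -57 mm on the deck.
- laid_2: Milled aluminium strip 140 x 26 x 18 mm (its length along its x, width along y), about 0.18 kg, with three through holes that show dark; origin at the centre of its underside. Already laid: first layer, y = +57 mm on the deck.
- laid_3: Milled aluminium strip 140 x 26 x 18 mm (its length along its x, width along y), about 0.18 kg, with three through holes that show dark; origin at the centre of its underside. Already laid: second layer, x = +57 mm on the deck, lying along the deck's y.
- strip_1: Milled aluminium strip 140 x 26 x 18 mm (its length along its x, width along y), about 0.18 kg, with three through holes that show dark; origin at the centre of its underside. Loose on the black rubber mat (3 mm thick) on the right of the bench; any of the three may go in any place.
- strip_2: Milled aluminium strip 140 x 26 x 18 mm (its length along its x, width along y), about 0.18 kg, with three through holes that show dark; origin at the centre of its underside. Loose on the black rubber mat (3 mm thick) on the right of the bench; any of the three may go in any place.
- strip_3: Milled aluminium strip 140 x 26 x 18 mm (its length along its x, width along y), about 0.18 kg, with three through holes that show dark; origin at the centre of its underside. Loose on the black rubber mat (3 mm thick) on the right of the bench; any of the three may go in any place.
- offcut: Short sawn offcut of the same strip, 55 x 26 x 18 mm, one hole, on the left of the bench; not part of the stack. Leave alone. Origin under its centre.
- step_block: Dark steel step block 52 x 30 x 39 mm. Leave alone. Origin under its centre.
- collar: Steel shaft collar, 42 mm across, 16 mm high. Leave alone. Origin under its centre.
- wrench: Open-ended wrench, 190 mm long, lying flat along its x. Leave alone.
- brush: Wooden-handled chip brush, 200 mm long, lying along its x. Leave alone.
- hammer: Hammer, 260 mm long, lying along its x, on the left of the bench. Leave alone.
- oil_bottle: White plastic bottle with black cap, 56 mm across, 150 mm high, upright. Leave alone.
Things that resemble listed ones, but are neither listed nor needed, are in the scene too. Leave any orange or purple look-alike of the laid_3 alone. Leave any yellow look-alike of the strip_1 alone.

How it is judged (in metres and radians):
On the way, in this order (a step that is already met when the one before it is completed fails the run):
1. one loose strip completes the second layer and is let go, the table still down (((x of strip_1 in the frame of deck_top between -0.071 and -0.043 m and y of strip_1 in the frame of deck_top between -0.014 and 0.014 m and z of strip_1 in the frame of deck_top between 0.013 and 0.023 m and angle between the x axis of strip_1 and the y axis of deck_top, either way round below 0.14 rad) or (x of strip_2 in the frame of deck_top between -0.071 and -0.043 m and y of strip_2 in the frame of deck_top between -0.014 and 0.014 m and z of strip_2 in the frame of deck_top between 0.013 and 0.023 m and angle between the x axis of strip_2 and the y axis of deck_top, either way round below 0.14 rad) or (x of strip_3 in the frame of deck_top between -0.071 and -0.043 m and y of strip_3 in the frame of deck_top between -0.014 and 0.014 m and z of strip_3 in the frame of deck_top between 0.013 and 0.023 m and angle between the x axis of strip_3 and the y axis of deck_top, either way round below 0.14 rad)) and value of joint cam_lever below 0.4 rad and contact force between each of the arm, the fingers and strip_1 below 0.2 N and contact force between each of the arm, the fingers and strip_2 below 0.2 N and contact force between each of the arm, the fingers and strip_3 below 0.2 N and contact force between each of the arm, the fingers and laid_1 below 0.2 N and contact force between each of the arm, the fingers and laid_2 below 0.2 N and contact force between each of the arm, the fingers and laid_3 below 0.2 N and linear speed of each of strip_1, strip_2, strip_3, laid_1, laid_2, laid_3 below 0.03 m/s), for 0.2 s.
2. the other two lie across it as the third layer and are let go, the table still down (all of step 1 and ((x of strip_1 in the frame of deck_top between -0.014 and 0.014 m and y of strip_1 in the frame of deck_top between 0.043 and 0.071 m and z of strip_1 in the frame of deck_top between 0.031 and 0.041 m and angle between the x axis of strip_1 and the x axis of deck_top, either way round below 0.14 rad) or (x of strip_2 in the frame of deck_top between -0.014 and 0.014 m and y of strip_2 in the frame of deck_top between 0.043 and 0.071 m and z of strip_2 in the frame of deck_top between 0.031 and 0.041 m and angle between the x axis of strip_2 and the x axis of deck_top, either way round below 0.14 rad) or (x of strip_3 in the frame of deck_top between -0.014 and 0.014 m and y of strip_3 in the frame of deck_top between 0.043 and 0.071 m and z of strip_3 in the frame of deck_top between 0.031 and 0.041 m and angle between the x axis of strip_3 and the x axis of deck_top, either way round below 0.14 rad)) and ((x of strip_1 in the frame of deck_top between -0.014 and 0.014 m and y of strip_1 in the frame of deck_top between -0.071 and -0.043 m and z of strip_1 in the frame of deck_top between 0.031 and 0.041 m and angle between the x axis of strip_1 and the x axis of deck_top, either way round below 0.14 rad) or (x of strip_2 in the frame of deck_top between -0.014 and 0.014 m and y of strip_2 in the frame of deck_top between -0.071 and -0.043 m and z of strip_2 in the frame of deck_top between 0.031 and 0.041 m and angle between the x axis of strip_2 and the x axis of deck_top, either way round below 0.14 rad) or (x of strip_3 in the frame of deck_top between -0.014 and 0.014 m and y of strip_3 in the frame of deck_top between -0.071 and -0.043 m and z of strip_3 in the frame of deck_top between 0.031 and 0.041 m and angle between the x axis of strip_3 and the x axis of deck_top, either way round below 0.14 rad))), for 0.2 s.
At the end, for the whole second after the job is handed in: Lever at rest within 0.15 rad of straight up (joint 1.5), fingers bearing on it with over 1 N; all six strips at rest on the deck in three crossed layers of two, each within 14 mm (sideways), 5 mm (height) and 0.14 rad of its place and untouched by the robot (value of joint cam_lever between 1.35 and 1.65 rad and velocity of joint cam_lever between -0.15 and 0.15 rad/s and contact force between the fingers and cam_lever above 1 N and ((x of strip_1 in the frame of deck_top between -0.071 and -0.043 m and y of strip_1 in the frame of deck_top between -0.014 and 0.014 m and z of strip_1 in the frame of deck_top between 0.013 and 0.023 m and angle between the x axis of strip_1 and the y axis of deck_top, either way round below 0.14 rad) or (x of strip_2 in the frame of deck_top between -0.071 and -0.043 m and y of strip_2 in the frame of deck_top between -0.014 and 0.014 m and z of strip_2 in the frame of deck_top between 0.013 and 0.023 m and angle between the x axis of strip_2 and the y axis of deck_top, either way round below 0.14 rad) or (x of strip_3 in the frame of deck_top between -0.071 and -0.043 m and y of strip_3 in the frame of deck_top between -0.014 and 0.014 m and z of strip_3 in the frame of deck_top between 0.013 and 0.023 m and angle between the x axis of strip_3 and the y axis of deck_top, either way round below 0.14 rad)) and ((x of strip_1 in the frame of deck_top between -0.014 and 0.014 m and y of strip_1 in the frame of deck_top between 0.043 and 0.071 m and z of strip_1 in the frame of deck_top between 0.031 and 0.041 m and angle between the x axis of strip_1 and the x axis of deck_top, either way round below 0.14 rad) or (x of strip_2 in the frame of deck_top between -0.014 and 0.014 m and y of strip_2 in the frame of deck_top between 0.043 and 0.071 m and z of strip_2 in the frame of deck_top between 0.031 and 0.041 m and angle between the x axis of strip_2 and the x axis of deck_top, either way round below 0.14 rad) or (x of strip_3 in the frame of deck_top between -0.014 and 0.014 m and y of strip_3 in the frame of deck_top between 0.043 and 0.071 m and z of strip_3 in the frame of deck_top between 0.031 and 0.041 m and angle between the x axis of strip_3 and the x axis of deck_top, either way round below 0.14 rad)) and ((x of strip_1 in the frame of deck_top between -0.014 and 0.014 m and y of strip_1 in the frame of deck_top between -0.071 and -0.043 m and z of strip_1 in the frame of deck_top between 0.031 and 0.041 m and angle between the x axis of strip_1 and the x axis of deck_top, either way round below 0.14 rad) or (x of strip_2 in the frame of deck_top between -0.014 and 0.014 m and y of strip_2 in the frame of deck_top between -0.071 and -0.043 m and z of strip_2 in the frame of deck_top between 0.031 and 0.041 m and angle between the x axis of strip_2 and the x axis of deck_top, either way round below 0.14 rad) or (x of strip_3 in the frame of deck_top between -0.014 and 0.014 m and y of strip_3 in the frame of deck_top between -0.071 and -0.043 m and z of strip_3 in the frame of deck_top between 0.031 and 0.041 m and angle between the x axis of strip_3 and the x axis of deck_top, either way round below 0.14 rad)) and x of laid_1 in the frame of deck_top between -0.014 and 0.014 m and y of laid_1 in the frame of deck_top between -0.071 and -0.043 m and z of laid_1 in the frame of deck_top between -0.005 and 0.005 m and angle between the x axis of each of laid_1, laid_2 and the x axis of deck_top, either way round below 0.14 rad and x of laid_2 in the frame of deck_top between -0.014 and 0.014 m and y of laid_2 in the frame of deck_top between 0.043 and 0.071 m and z of laid_2 in the frame of deck_top between -0.005 and 0.005 m and x of laid_3 in the frame of deck_top between 0.043 and 0.071 m and y of laid_3 in the frame of deck_top between -0.014 and 0.014 m and z of laid_3 in the frame of deck_top between 0.013 and 0.023 m and angle between the x axis of laid_3 and the y axis of deck_top, either way round below 0.14 rad and contact force between each of the arm, the fingers and strip_1 below 0.2 N and contact force between each of the arm, the fingers and strip_2 below 0.2 N and contact force between each of the arm, the fingers and strip_3 below 0.2 N and contact force between each of the arm, the fingers and laid_1 below 0.2 N and contact force between each of the arm, the fingers and laid_2 below 0.2 N and contact force between each of the arm, the fingers and laid_3 below 0.2 N and linear speed of each of strip_1, strip_2, strip_3, laid_1, laid_2, laid_3 below 0.03 m/s); the arm keeps its last pose, push and grip.
It fails at once if one of the other things on the bench is shifted by more than 30 mm (distance of any of offcut, step_block, collar, wrench, brush, hammer, oil_bottle from where it was at the start of the episode above 0.03 m).
It also fails if it takes over 72 s, if anything falls off the work surface, if the arm or the gripper's body presses on something with over 40 N, if the wrist force passes 120 N, or if a joint passes its speed limit or range.

## Working session

There is one attempt and no reset: what is moved stays moved. The work goes in short steps, Python scripts to look and compute and a tool call to move; the robot and the scene stay as the last step left them, time stands still between calls to the robot, and variables do not carry over. Pictures are saved under pics/ and viewed, and the job is handed in when it is done.

Besides the shell and the picture viewer there is one more tool, called after "Request:" as name([rows], argument=value, ...), one row to a line, values as JSON. drive_tool: Moves the arm, as the interface text tells. Its arguments: {"type":"object","properties":{"deltas":{"type":"array","items":{"type":"array","items":{"type":"number"}}},"squeeze":{"type":"number"}},"required":["deltas"]}

```bash
ls; mkdir -p pics
python3 - <<'E'
from bench import sense, snapshot
import cv2
print(sense())
for n in ["scene","side","wrist"]:
    s=snapshot(n); cv2.imwrite(f"pics/{n}0.png",s["frame"]); print(n,{k:v for k,v in s.items() if k!="frame"})
E
```

```text
pics
{'time': 0.0, 'joint_pos': array([ 7.06241796e+01,  7.51664421e+00,  8.53294852e+01, -1.63571495e-03,
        8.72623862e+01, -4.89251120e+00]), 'qd': array([-0.01391386, -0.00091321,  0.03283872, -0.0930844 ,  0.08208169,
        0.11667016]), 'joint_efforts': array([ 7.34500336e-04, -5.69395924e+01, -5.00552237e+01, -5.13634916e-05,
        1.44062773e-02, -2.08222849e-05]), 'tool_pos': array([149.85555264, 580.4074436 , 230.22645636]), 'tcp_rot': array([ -94.0299913 ,   89.89147201, -108.51322085]), 'ft_force': array([-0.39615226, -0.08527831, -1.20186205]), 'wrist_torque': array([ 0.00412509, -0.00963836, -0.04050381]), 'finger_gap': 85.47845304754512}
scene {'fx': 439.20932461576274, 'fy': 439.20932461576274, 'cx': 318.999334710477, 'cy': 245.1533486471532, 'k1': -0.03812429889572952, 'rvec': array([ 1.49820699,  2.130935  , -0.77920955]), 'tvec': array([ 221.21587456, -278.96616247, 1503.59548632])}
side {'fx': 541.5524139563531, 'fy': 541.5524139563531, 'cx': 324.2237906662535, 'cy': 239.4002272302848, 'k1': 0.03234535463894611, 'rvec': array([ 0.0734941 , -2.82703244,  1.29604178]), 'tvec': array([ 531.54675603,  111.49962932, 1618.28947589])}
wrist {'fx': 381.5045083288439, 'fy': 381.5045083288439, 'cx': 313.38195274520723, 'cy': 246.5988874756202, 'k1': -0.07614763326782656, 'rvec': array([-2.28397613, -1.77123095, -0.26812923]), 'tvec': array([-600.49284337,  -39.16690965,  378.96700277])}
```

View pics/scene0.png

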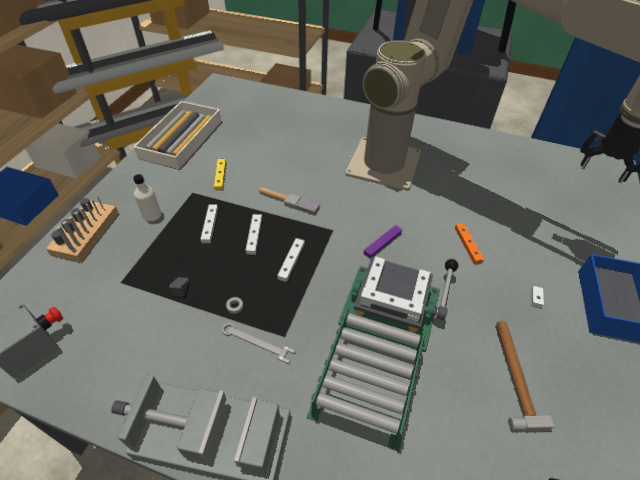

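View pics/side0.png

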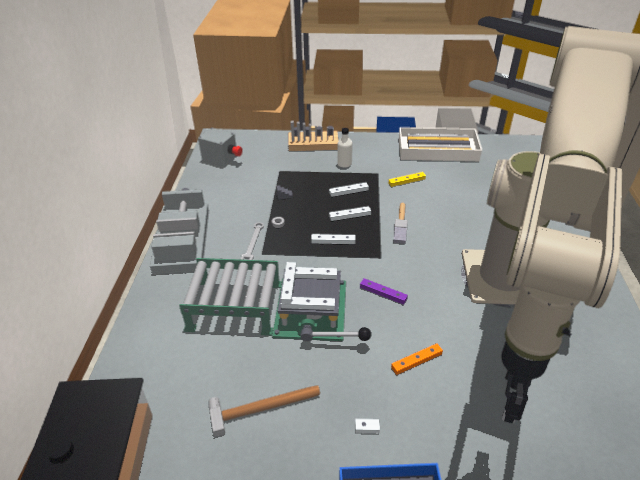

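View pics/wrist0.png

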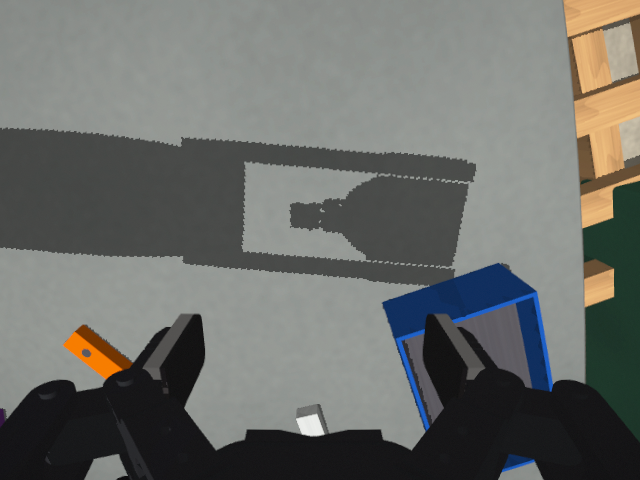

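The scene picture shows three white strips on the mat at about (209,223), (254,234) and (291,259). The deck stack is at (395,287) and the knob at (451,265). Next I measure them.

```bash
cat > h.py <<'E'
import numpy as np, cv2
from bench import sense, snapshot
def cam(s):
    K=np.array([[s["fx"],0,s["cx"]],[0,s["fy"],s["cy"]],[0,0,1.]]); D=np.array([s["k1"],0,0,0.])
    R=cv2.Rodrigues(np.asarray(s["rvec"],float))[0]; t=np.asarray(s["tvec"],float)
    return K,D,R,t
def rays(s,p):
    K,D,R,t=cam(s)
    u=cv2.undistortPoints(np.asarray(p,float).reshape(-1,1,2),K,D).reshape(-1,2)
    d=np.c_[u,np.ones(len(u))]@R
    return -R.T@t,d
def onz(s,p,z):
    c,d=rays(s,p); return c+d*((z-c[2])/d[:,2])[:,None]
def proj(s,P):
    K,D,R,t=cam(s); return cv2.projectPoints(np.asarray(P,float).reshape(-1,1,3),np.asarray(s["rvec"],float),t,K,D)[0].reshape(-1,2)
def tri(s1,p1,s2,p2):
    c1,d1=rays(s1,[p1]);c2,d2=rays(s2,[p2]);d1=d1[0];d2=d2[0]
    a=np.linalg.lstsq(np.c_[d1,-d2],c2-c1,rcond=None)[0]
    A=c1+a[0]*d1;B=c2+a[1]*d2
    return (A+B)/2,np.linalg.norm(A-B)
E
python3 - <<'E'
from h import *
S={n:snapshot(n) for n in("scene","side")}
for n,(x0,y0,x1,y1),f in [("scene",(340,235,480,345),5.7),("scene",(185,190,325,295),5.7),("side",(265,250,385,350),6.5),("side",(300,170,390,260),7)]:
    c=S[n]["frame"][y0:y1,x0:x1]; cv2.imwrite(f"pics/z_{n}_{x0}.png",cv2.resize(c,None,fx=f,fy=f,interpolation=cv2.INTER_CUBIC))
for n,s in S.items():
    hsv=cv2.cvtColor(s["frame"],cv2.COLOR_BGR2HSV)
    m=((hsv[...,2]>205)&(hsv[...,1]<30)).astype(np.uint8)
    m=cv2.morphologyEx(m,cv2.MORPH_CLOSE,np.ones((3,3)))
    for c in cv2.findContours(m,cv2.RETR_EXTERNAL,cv2.CHAIN_APPROX_NONE)[0]:
        if 150<cv2.contourArea(c)<3000:
            p=onz(s,c.reshape(-1,2),21)[:,:2].astype(np.float32); r=cv2.minAreaRect(p)
            print(n,c.reshape(-1,2).mean(0),r)
E
```

```text
scene [395.60159363 288.14342629] ((497.03411865234375, 154.6414794921875), (152.32156372070312, 135.3214111328125), 89.34954071044922)
scene [290.51190476 257.96428571] ((510.595458984375, -136.43136596679688), (136.5741424560547, 21.29583168029785), 0.7662315964698792)
scene [253.35365854 232.02439024] ((460.15997314453125, -272.4317932128906), (136.5711669921875, 21.46551513671875), 16.999542236328125)
scene [208.6625 221.9125] ((466.11834716796875, -412.06201171875), (134.5663604736328, 23.454402923583984), 18.834957122802734)
side [367.21538462 423.84615385] ((406.0477600097656, 514.9970092773438), (54.13066864013672, 24.778017044067383), 3.0154740810394287)
side [306.37969925 284.64285714] ((571.7647094726562, 72.34214782714844), (152.6411895751953, 170.08831787109375), 0.00842914916574955)
side [333.23076923 236.86813187] ((511.7785339355469, -137.30091857910156), (134.79327392578125, 24.681461334228516), 2.634799003601074)
side [383.21081081 112.78918919] ((316.38165283203125, -949.8712158203125), (186.37310791015625, 274.29302978515625), 89.84933471679688)
```

View pics/z_scene_340.png

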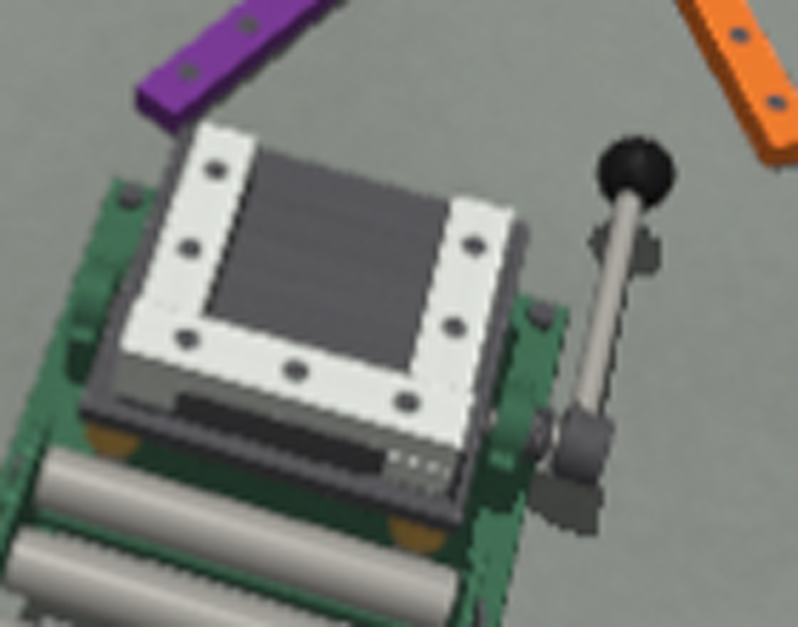

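View pics/z_side_265.png

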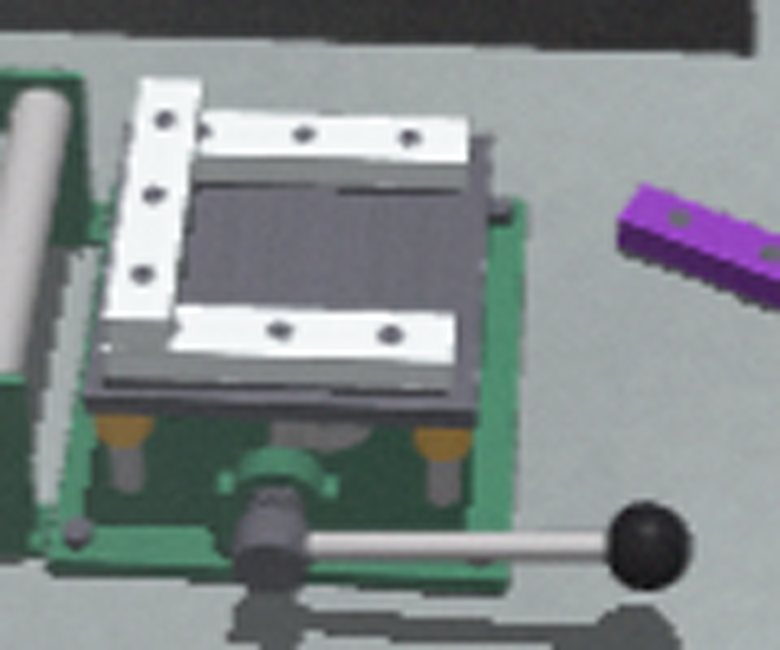

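View pics/z_scene_185.png

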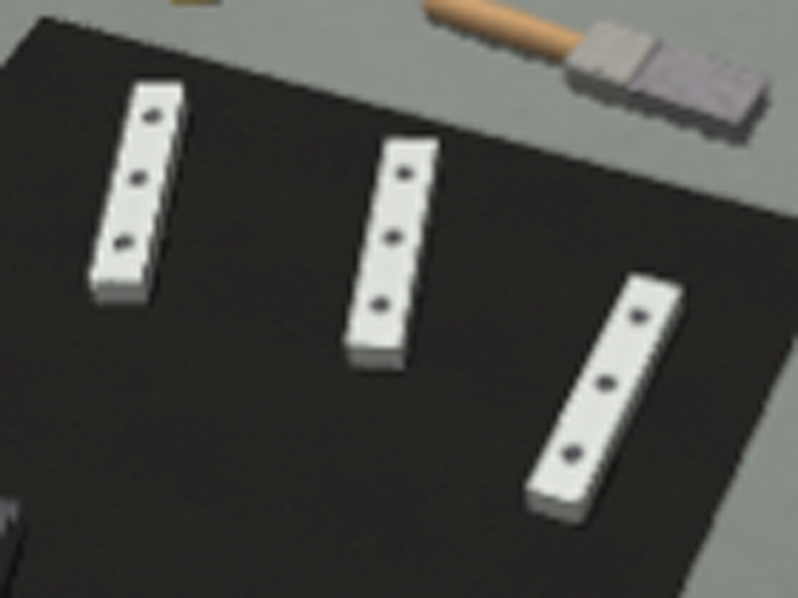

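View pics/z_side_300.png

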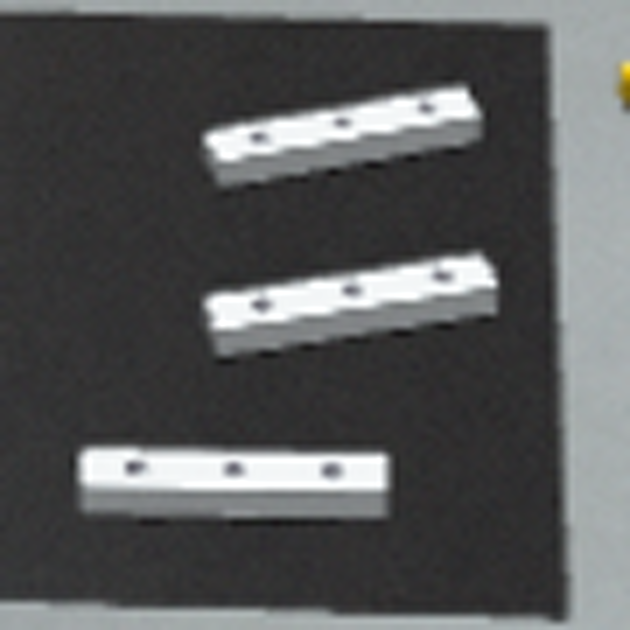

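Run:
```python
from h import *
S={n:snapshot(n) for n in("scene","side")}
a,b=S["scene"],S["side"]
def u(p,f,o): return (np.array(p,float)+.5)/f-.5+np.array(o)
def rep(nm,A,B,oa,fb,ob,z):
    A=u(A,5.7,oa);B=u(B,fb,ob);P=[]
    for p,q in zip(A,B):
        t=tri(a,p,b,q);P.append(t[0]);print(nm,t[0].round(1),round(t[1],1),onz(a,[p],z)[0,:2].round(1),onz(b,[q],z)[0,:2].round(1))
    if len(P)>1:
        for s,pp in((a,A),(b,B)):
            w=onz(s,pp,z); d=w[-1]-w[0]; print("  mean",w.mean(0).round(1),"ang",np.degrees(np.arctan2(d[1],d[0])).round(2))
rep("S1",[(152,116),(139,178),(123,243)],[(428,107),(343,122),(261,137)],(185,190),7,(300,170),21)
rep("S2",[(404,173),(393,237),(379,304)],[(444,276),(353,290),(263,304)],(185,190),7,(300,170),21)
rep("S3",[(639,316),(606,383),(571,453)],[(333,470),(234,469),(136,467)],(185,190),7,(300,170),21)
rep("L3",[(187,339),(296,371),(407,402)],[(165,119),(153,194),(141,273)],(340,235),6.5,(265,250),114)
rep("L2",[(474,244),(454,327)],[(390,335),(279,331)],(340,235),6.5,(265,250),96)
rep("L1",[(216,169),(190,248)],[(409,137),(304,134)],(340,235),6.5,(265,250),96)
rep("knob",[(637,172)],[(649,546)],(340,235),6.5,(265,250),49.5)
def rect(p,z): 
    w=onz(a,[u(x,5.7,(340,235)) for x in p],z); return w
# deck corners top z78
print(rect([(523,222),(462,522),(83,408)],78).round(1))
w=onz(b,[u(x,6.5,(265,250)) for x in [(86,395),(473,403),(490,135)]],78);print(w.round(1))
```

```text
S1 [ 424.5 -427.    22.1] 0.8 [ 423.2 -428.1] [ 424.7 -428. ]
S1 [ 467.7 -410.8   22.9] 1.0 [ 465.7 -412.5] [ 468.  -412.8]
S1 [ 509.2 -397.5   21.4] 0.4 [ 508.7 -398. ] [ 509.4 -397.8]
  mean [ 465.8 -412.8   21. ] ang 19.41
  mean [ 467.3 -412.8   21. ] ang 19.62
S2 [ 416.  -286.1   21.4] 0.9 [ 415.1 -286.7] [ 416.2 -285.9]
S2 [ 459.8 -271.7   22.5] 1.2 [ 457.9 -273. ] [ 460.1 -272.8]
S2 [ 502.7 -259.3   22.2] 1.4 [ 501.1 -260.4] [ 503.1 -259.9]
  mean [ 458.  -273.4   21. ] ang 16.97
  mean [ 459.8 -272.9   21. ] ang 16.66
S3 [ 466.2 -136.9   22.9] 1.3 [ 464. -138.] [ 466.6 -138.3]
S3 [ 511.2 -136.2   22.6] 1.8 [ 509.1 -137.3] [ 511.7 -136.9]
S3 [ 556.  -135.8   22.3] 1.9 [ 554.1 -137. ] [ 556.6 -136.2]
  mean [ 509.1 -137.4   21. ] ang 0.62
  mean [ 511.6 -137.1   21. ] ang 1.29
L3 [619.1 110.9 115.3] 1.3 [617.5 110.4] [619.7 110.3]
L3 [619.3 156.  115.6] 1.4 [617.5 155.6] [620.  155.2]
L3 [619.2 201.2 116. ] 1.9 [616.8 200.7] [620.  200.2]
  mean [617.3 155.6 114. ] ang 90.45
  mean [619.9 155.2 114. ] ang 89.77
L2 [517.9 212.9  97.8] 2.7 [515.  212.3] [518.8 212.6]
L2 [562.9 212.9  97.5] 2.1 [560.7 212.4] [563.7 212.6]
  mean [537.8 212.3  96. ] ang 0.14
  mean [541.2 212.6  96. ] ang -0.04
L1 [516.3  98.9  98.2] 2.0 [513.4  98.1] [517.   97.8]
L1 [561.3  99.   97.9] 1.8 [559.   98.3] [562.   98.1]
  mean [536.2  98.2  96. ] ang 0.35
  mean [539.5  97.9  96. ] ang 0.35
knob [412.4 278.6  51.7] 1.6 [409.6 278.4] [412.8 277.5]
[[480.8 231.3  78. ]
 [640.1 234.5  78. ]
 [640.1  76.3  78. ]]
[[640.5 234.5  78. ]
 [484.5 231.3  78. ]
 [482.9  76.3  78. ]]
```

```bash
cat > plan.py <<'E'
import sys,json,numpy as np
from scipy.spatial.transform import Rotation as Ro
# commanded pose kept in cmd.json: p (mm), yaw y-axis angle (deg): tool x=down, jaw dir at angle a
def Rt(a):
    a=np.radians(a);y=np.array([np.cos(a),np.sin(a),0]);x=np.array([0,0,-1.]);return np.c_[x,y,np.cross(x,y)]
def rows(p0,a0,tg):
    R0=Rt(a0)
    for p,a in tg:
        s=R0.T@(np.array(p,float)-p0)/1000; r=Ro.from_matrix(R0.T@Rt(a)).as_rotvec()
        print([float(round(v,4))+0. for v in list(s)+list(r)])
E
python3 - <<'E'
from h import *
from plan import *
s=sense()
R=Ro.from_euler('xyz',s["tcp_rot"],degrees=True).as_matrix();print(R.round(4),np.degrees(np.arctan2(R[1,1],R[0,1])))
a=snapshot("scene");b=snapshot("side")
print("bottle base", onz(a,[(150,218)],0),onz(b,[(344,166)],0), "cap tri",tri(a,(138,178),b,(345,131)))
print("brush",onz(a,[(310,205)],10),onz(b,[(400,235)],10),"collar",onz(a,[(234,304)],8),"purple",onz(a,[(365,255),(400,228)],18))
rows(np.array([150,581,231.3]),np.degrees(np.arctan2(R[1,1],R[0,1])),[((511,-137,200),91)])
E
```

```text
[[-1.000e-04  2.501e-01  9.682e-01]
 [-5.000e-04  9.682e-01 -2.501e-01]
 [-1.000e+00 -5.000e-04 -0.000e+00]] 75.51726120910868
bottle base [[ 5.00089930e+02 -5.97727836e+02  1.13686838e-13]] [[ 488.76450476 -580.90493647    0.        ]] cap tri (array([ 486.95444688, -600.0623816 ,  142.50188131]), np.float64(4.346426030319914))
brush [[ 289.18588987 -162.41625272   10.        ]] [[ 296.19836944 -167.58334043   10.        ]] collar [[ 693.10063839 -219.37009022    8.        ]] purple [[430.12266847  50.83336166  18.        ]
 [295.42305557 119.80746292  18.        ]]
[0.0313, -0.6049, 0.5291, -0.2702, 0.0, 0.0]
```

Run:
```python
from plan import *
P=[((150,581,231.3),75.52),((400,280,231.3),25),((480,-100,200),-35),((467,-412.5,120),-70.5),((467,-412.5,5),-70.5)]
for (p,a),t in zip(P,P[1:]): rows(np.array(p),a,[t])
```

```text
[0.0, -0.2289, 0.3173, 0.8817, 0.0, 0.0]
[0.0313, -0.0881, 0.3782, 1.0472, 0.0, 0.0]
[0.08, 0.1686, 0.2634, 0.6196, 0.0, 0.0]
[0.115, 0.0, 0.0, 0.0, 0.0, 0.0]
```

Request:
drive_tool([
  [0,0,-0.2289,0.3173,0.8817,0,0],
  [0,0,-0.2289,0.3173,0.8817,0,0],
  [0,0,-0.2289,0.3173,0.8817,0,0],
  [0,0,-0.2289,0.3173,0.8817,0,0],
  [0,0,-0.2289,0.3173,0.8817,0,0],
  [0,0,-0.2289,0.3173,0.8817,0,0],
  [0,0,-0.2289,0.3173,0.8817,0,0],
  [0,0,-0.2289,0.3173,0.8817,0,0],
  [0,0,-0.2289,0.3173,0.8817,0,0],
  [0,0,-0.2289,0.3173,0.8817,0,0],
], squeeze=60)

```text
time: 1.28
tool_pos: [402.6, 276.2, 231.6]
tcp_rot: [32.5, 89.9, -32.6]
ft_force: [0.9, -0.5, 0.3]
finger_gap: 85.2
```

Request:
drive_tool([
  [0,0.0313,-0.0881,0.3782,1.0472,0,0],
  [0,0.0313,-0.0881,0.3782,1.0472,0,0],
  [0,0.0313,-0.0881,0.3782,1.0472,0,0],
  [0,0.0313,-0.0881,0.3782,1.0472,0,0],
  [0,0.0313,-0.0881,0.3782,1.0472,0,0],
  [0,0.0313,-0.0881,0.3782,1.0472,0,0],
  [0,0.0313,-0.0881,0.3782,1.0472,0,0],
  [0,0.0313,-0.0881,0.3782,1.0472,0,0],
  [0,0.0313,-0.0881,0.3782,1.0472,0,0],
  [0,0.0313,-0.0881,0.3782,1.0472,0,0],
])

```text
time: 2.12
tool_pos: [480.1, -104.9, 199.8]
tcp_rot: [44.6, 89.9, -80.8]
ft_force: [0.4, -0.2, 0.1]
finger_gap: 85.4
```

Request:
drive_tool([
  [0,0.08,0.1686,0.2634,0.6196,0,0],
  [0,0.08,0.1686,0.2634,0.6196,0,0],
  [0,0.08,0.1686,0.2634,0.6196,0,0],
  [0,0.08,0.1686,0.2634,0.6196,0,0],
  [0,0.08,0.1686,0.2634,0.6196,0,0],
  [0,0.08,0.1686,0.2634,0.6196,0,0],
  [0,0.08,0.1686,0.2634,0.6196,0,0],
  [0,0.08,0.1686,0.2634,0.6196,0,0],
  [0,0.08,0.1686,0.2634,0.6196,0,0],
  [0,0.08,0.1686,0.2634,0.6196,0,0],
])

```text
time: 2.95
tool_pos: [465.9, -413.8, 118.7]
tcp_rot: [-67.4, 89.9, 131.9]
ft_force: [0.3, 1.1, -0.2]
finger_gap: 85.7
```

Run:
```python
from h import *
s=snapshot("wrist"); cv2.imwrite("pics/w1.png",s["frame"]);st=sense();print(st["tool_pos"],st["ft_force"])
q=proj(s,[[467,-412.5,21],[424.5,-427.5,21],[509.2,-397.8,21]]);print(q)
```

```text
[ 466.58143265 -412.68266236  119.40543014] [0.68153376 0.53370116 0.18238963]
[[313.70761335 247.18985998]
 [313.73669066 308.96582903]
 [313.96636419 179.09457348]]
```

View pics/w1.png

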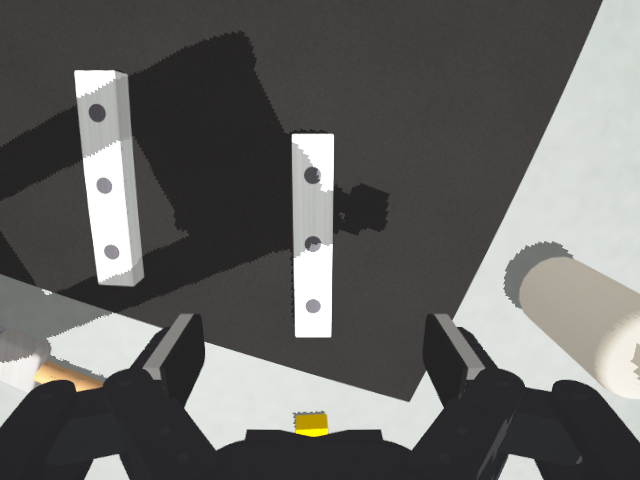

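Request:
drive_tool([
  [0,0.035,0,0,0,0,0],
  [0,0.07,0,0,0,0,0],
  [0,0.095,0,0,0,0,0],
  [0,0.11,0,0,0,0,0],
  [0,0.115,0,0,0,0,0],
  [0,0.115,0,0,0,0,0],
  [255,0.115,0,0,0,0,0],
  [255,0.115,0,0,0,0,0],
  [255,0.115,0,0,0,0,0],
  [255,0.115,0,0,0,0,0],
])

```text
time: 3.83
tool_pos: [467.9, -413.3, 6.7]
tcp_rot: [115.5, 89.8, -45.0]
ft_force: [0.4, 0.1, 0.0]
finger_gap: 38.7
```

Request:
drive_tool([
  [255,0,0,0,0,0,0],
  [255,0,0,0,0,0,0],
  [255,0,0,0,0,0,0],
  [255,0,0,0,0,0,0],
  [255,0,0,0,0,0,0],
  [255,-0.02,0,0,0,0,0],
  [255,-0.06,0,0,0,0,0],
  [255,-0.1,0,0,0,0,0],
  [255,-0.14,0,0,0,0,0],
  [255,-0.175,0,0,0,0,0],
])

```text
time: 4.67
tool_pos: [466.9, -412.5, 182.5]
tcp_rot: [117.3, 90.0, -43.2]
ft_force: [0.7, -0.9, -2.1]
finger_gap: 24.6
```

Run:
```python
from h import *
from plan import *
s=snapshot("wrist"); cv2.imwrite("pics/w2.png",s["frame"]);st=sense();print(st["tool_pos"],st["ft_force"],st["finger_gap"])
P=[((467,-412.5,180),-70.5),((500,-80,200),-30),((504.5,155.5,150),0)]
for (p,a),t in zip(P,P[1:]): rows(np.array(p),a,[t])
```

```text
[ 469.60823984 -415.27888733  191.5090605 ] [ 2.97059612 -1.98685703  6.24083234] 24.45044601581377
[-0.02, -0.3024, -0.1421, -0.7069, 0.0, 0.0]
[0.05, -0.1139, -0.2062, -0.5236, 0.0, 0.0]
```

View pics/w2.png

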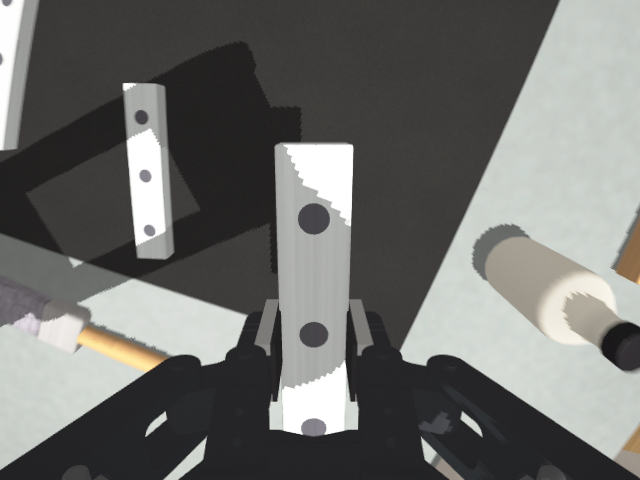

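The strip is held square at its middle hole, gap 24.5 mm. Carrying it to place_2.

Request:
drive_tool([
  [255,-0.02,-0.3024,-0.1421,-0.7069,0,0],
  [255,-0.02,-0.3024,-0.1421,-0.7069,0,0],
  [255,-0.02,-0.3024,-0.1421,-0.7069,0,0],
  [255,-0.02,-0.3024,-0.1421,-0.7069,0,0],
  [255,-0.02,-0.3024,-0.1421,-0.7069,0,0],
  [255,-0.02,-0.3024,-0.1421,-0.7069,0,0],
  [255,-0.02,-0.3024,-0.1421,-0.7069,0,0],
  [255,-0.02,-0.3024,-0.1421,-0.7069,0,0],
  [255,-0.02,-0.3024,-0.1421,-0.7069,0,0],
  [255,-0.02,-0.3024,-0.1421,-0.7069,0,0],
])

```text
time: 5.55
tool_pos: [500.1, -77.7, 199.9]
tcp_rot: [168.0, 90.0, 48.2]
ft_force: [-0.1, -1.3, -2.0]
finger_gap: 24.4
```

Request:
drive_tool([
  [255,0.0,-0.0228,-0.0412,-0.1,0,0],
  [255,0.0,-0.0456,-0.0825,-0.21,0,0],
  [255,0.0,-0.0683,-0.1237,-0.31,0,0],
  [255,0.0,-0.0911,-0.165,-0.42,0,0],
  [255,0.0,-0.1,-0.185,-0.5,0,0],
  [255,0.0,-0.1139,-0.2062,-0.5236,0,0],
  [255,0.01,-0.1139,-0.2062,-0.5236,0,0],
  [255,0.025,-0.1139,-0.2062,-0.5236,0,0],
  [255,0.05,-0.1139,-0.2062,-0.5236,0,0],
  [255,0.05,-0.1139,-0.2062,-0.5236,0,0],
])

```text
time: 6.38
tool_pos: [501.8, 153.5, 144.5]
tcp_rot: [-74.1, 89.5, -164.2]
ft_force: [-1.4, -0.8, -3.5]
finger_gap: 24.3
```

Run:
```python
from h import *
from plan import *
s=snapshot("wrist"); cv2.imwrite("pics/w3.png",s["frame"]);st=sense();print(st["tool_pos"],st["tcp_rot"],st["finger_gap"])
for n in("scene","side"):
    s=snapshot(n);o=(340,225) if n=="scene" else (265,220)
    c=s["frame"][o[1]:o[1]+125,o[0]:o[0]+140];cv2.imwrite(f"pics/{n}3.png",cv2.resize(c,None,fx=4.5,fy=4.5,interpolation=cv2.INTER_CUBIC))
```

```text
[502.43136107 153.57624509 146.65100183] [ -74.21098856   89.61191664 -164.30229327] 24.658178683314404
```

View pics/w3.png

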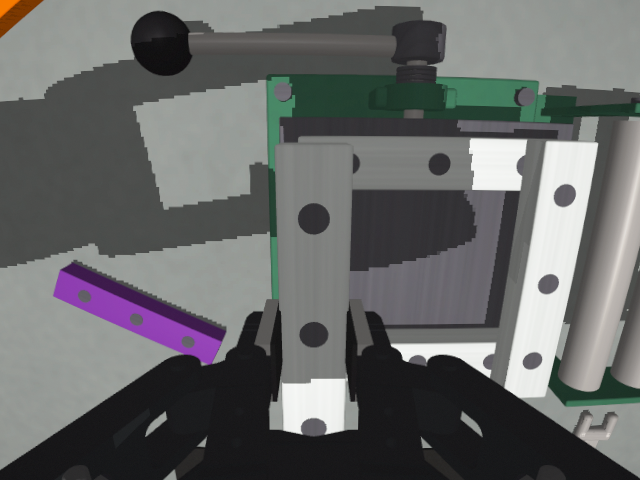

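View pics/scene3.png

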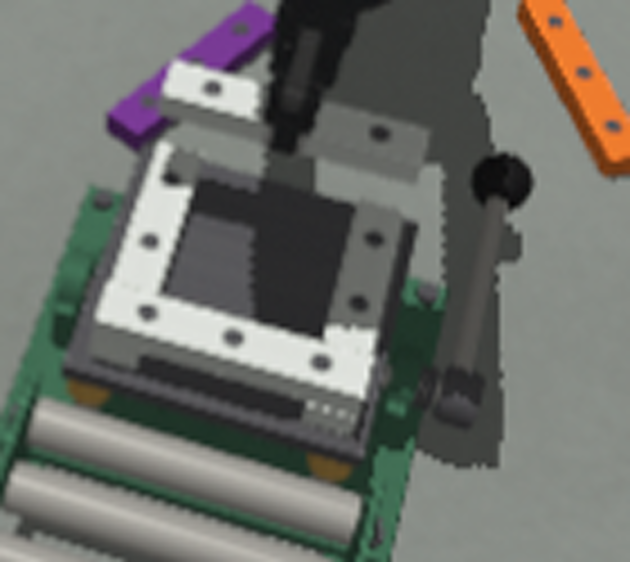

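The strip is aligned over the left side of the stack, parallel to laid_3. Lowering it next.

Request:
drive_tool([
  [255,0.005,0,0,0,0,0],
  [255,0.012,0,0,0,0,0],
  [255,0.02,0,0,0,0,0],
  [255,0.028,0,0,0,0,0],
  [255,0.035,0,0,0,0,0],
  [255,0.041,0,0,0,0,0],
  [255,0.045,0,0,0,0,0],
  [255,0.048,0,0,0,0,0],
  [255,0.05,0,0,0,0,0],
  [255,0.05,0,0,0,0,0],
])

```text
time: 7.37
tool_pos: [504.3, 155.5, 99.6]
tcp_rot: [-75.8, 90.0, -165.8]
ft_force: [0.1, 0.1, -1.5]
finger_gap: 24.2
```

Run:
```python
from h import *
s=snapshot("wrist"); cv2.imwrite("pics/w4.png",s["frame"]);st=sense();print(st["tool_pos"],st["ft_force"],st["finger_gap"])
for n in("scene","side"):
    s=snapshot(n);o=(340,225) if n=="scene" else (265,220)
    c=s["frame"][o[1]:o[1]+125,o[0]:o[0]+140];cv2.imwrite(f"pics/{n}4.png",cv2.resize(c,None,fx=4.5,fy=4.5,interpolation=cv2.INTER_CUBIC))
```

```text
[504.49433175 155.51346432  99.9563545 ] [ 0.20829763  0.17335349 -1.1604385 ] 24.54683763602714
```

View pics/side4.png

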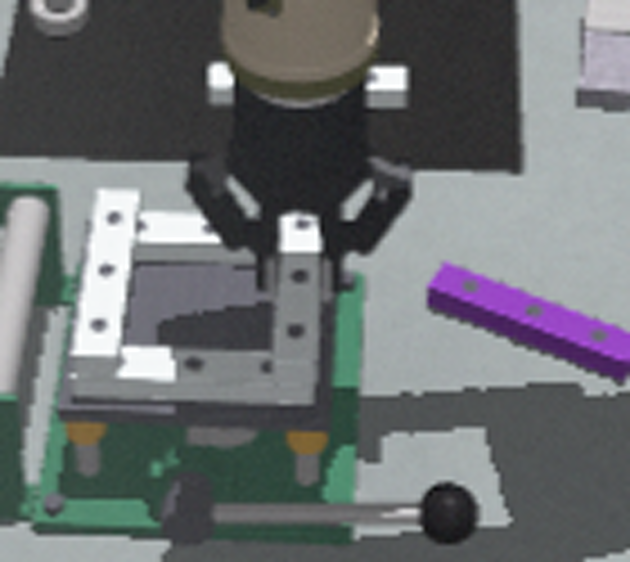

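View pics/scene4.png

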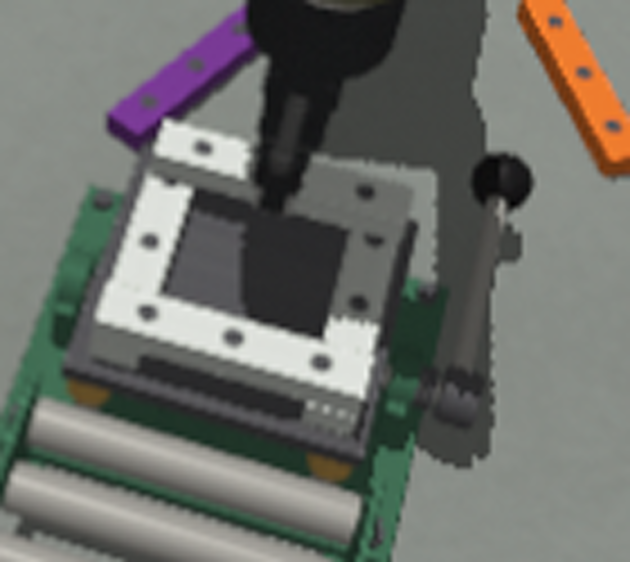

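Run:
```python
from h import *
a,b=snapshot("scene"),snapshot("side")
u=lambda p,o:(np.array(p)+.5)/4.5-.5+np.array(o)
A=(340,225);B=(265,220)
for n,p,q in[("s-",(203,147),(303,223)),("s+",(366,191),(295,331)),("L-",(147,313),(114,218)),("L+",(321,362),(98,325))]: print(n,tri(a,u(p,A),b,u(q,B)))
```

```text
s- (array([503.53346063, 111.6190757 , 116.47539849]), np.float64(1.5857019466531312))
s+ (array([503.80679685, 201.97947442, 116.98220025]), np.float64(2.453739445401265))
L- (array([619.12002331, 110.78452487, 114.6293853 ]), np.float64(1.5629230027984846))
L+ (array([618.73830996, 201.18218396, 115.29476358]), np.float64(2.296241686851003))
```

Separation from laid_3 is 115 mm against 114, y is within 1 mm, and the strip is 2 mm high. Lowering and letting go.

Request:
drive_tool([
  [255,0.001,0.0008,0,0,0,0],
  [255,0.0015,0.0008,0,0,0,0],
  [255,0.002,0.0008,0,0,0,0],
  [255,0.002,0.0008,0,0,0,0],
  [0,0.002,0.0008,0,0,0,0],
  [0,0.002,0.0008,0,0,0,0],
  [0,0.002,0.0008,0,0,0,0],
  [0,0.002,0.0008,0,0,0,0],
  [0,0.002,0.0008,0,0,0,0],
  [0,0.002,0.0008,0,0,0,0],
])

```text
time: 8.45
tool_pos: [505.3, 155.5, 97.9]
tcp_rot: [-70.4, 90.0, -160.4]
ft_force: [-0.0, -0.6, -0.7]
finger_gap: 85.5
```

Run:
```python
from plan import *
P=[((505.3,155.5,98),0),((505.3,155.5,200),0),((480,-120,200),-45),((459.5,-272.5,120),-73.2)]
for (p,a),t in zip(P,P[1:]): rows(np.array(p),a,[t])
```

```text
[-0.102, 0.0, 0.0, 0.0, 0.0, 0.0]
[0.0, -0.0253, 0.2755, 0.7854, 0.0, 0.0]
[0.08, 0.0933, 0.1223, 0.4922, 0.0, 0.0]
```

Request:
drive_tool([
  [0,-0.01,0,0,0,0,0],
  [0,-0.03,0,0,0,0,0],
  [0,-0.06,0,0,0,0,0],
  [0,-0.09,0,0,0,0,0],
  [0,-0.102,0,0,0,0,0],
  [0,-0.102,0,0,0,0,0],
  [0,-0.102,0,0,0,0,0],
  [0,-0.102,0,0,0,0,0],
  [0,-0.102,0,0,0,0,0],
  [0,-0.102,0,0,0,0,0],
])

```text
time: 9.28
tool_pos: [504.4, 155.3, 198.3]
tcp_rot: [-78.1, 89.8, -168.1]
ft_force: [0.1, 0.1, -0.4]
finger_gap: 85.4
```

Run:
```python
from h import *
s=snapshot("wrist"); cv2.imwrite("pics/w5.png",s["frame"])
```

```text
(no output)
```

View pics/w5.png

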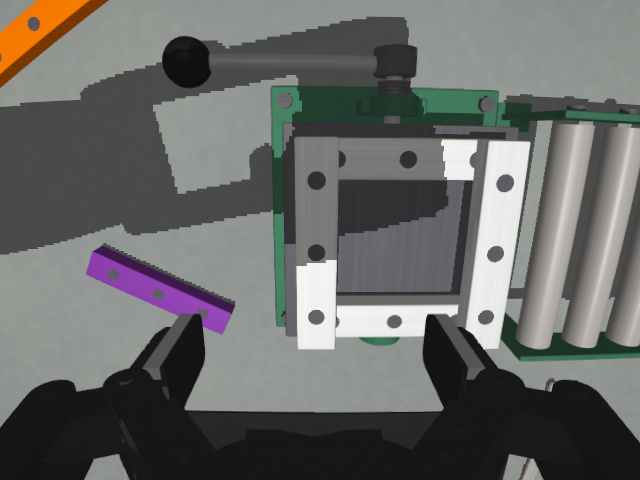

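Request:
drive_tool([
  [0,0,-0.0253,0.2755,0.7854,0,0],
  [0,0,-0.0253,0.2755,0.7854,0,0],
  [0,0,-0.0253,0.2755,0.7854,0,0],
  [0,0,-0.0253,0.2755,0.7854,0,0],
  [0,0,-0.0253,0.2755,0.7854,0,0],
  [0,0,-0.0253,0.2755,0.7854,0,0],
  [0,0,-0.0253,0.2755,0.7854,0,0],
  [0,0,-0.0253,0.2755,0.7854,0,0],
  [0,0,-0.0253,0.2755,0.7854,0,0],
  [0,0,-0.0253,0.2755,0.7854,0,0],
])

```text
time: 10.17
tool_pos: [479.7, -119.7, 199.4]
tcp_rot: [-87.2, 89.9, 137.8]
ft_force: [-0.6, -0.0, 0.2]
finger_gap: 85.5
```

Request:
drive_tool([
  [0,0.08,0.0933,0.1223,0.4922,0,0],
  [0,0.08,0.0933,0.1223,0.4922,0,0],
  [0,0.08,0.0933,0.1223,0.4922,0,0],
  [0,0.08,0.0933,0.1223,0.4922,0,0],
  [0,0.08,0.0933,0.1223,0.4922,0,0],
  [0,0.08,0.0933,0.1223,0.4922,0,0],
  [0,0.08,0.0933,0.1223,0.4922,0,0],
  [0,0.08,0.0933,0.1223,0.4922,0,0],
  [0,0.08,0.0933,0.1223,0.4922,0,0],
  [0,0.08,0.0933,0.1223,0.4922,0,0],
])

```text
time: 11.0
tool_pos: [460.5, -271.4, 121.1]
tcp_rot: [134.5, 89.9, -28.5]
ft_force: [-0.9, -1.3, 0.0]
finger_gap: 85.2
```

Run:
```python
from h import *
s=snapshot("wrist"); cv2.imwrite("pics/w6.png",s["frame"]);st=sense();print(st["tool_pos"],st["tcp_rot"])
print(proj(s,[[459,-272.5,21],[416,-286,21],[502.5,-260,21]]))
for n in("scene",):
    s=snapshot(n);o=(340,225) if n=="scene" else (265,220)
    c=s["frame"][o[1]:o[1]+125,o[0]:o[0]+140];cv2.imwrite(f"pics/{n}6.png",cv2.resize(c,None,fx=4.5,fy=4.5,interpolation=cv2.INTER_CUBIC))
```

```text
[ 460.36182784 -271.60243108  120.95280412] [133.04116205  89.91064584 -30.03448666]
[[315.42958523 250.95206447]
 [315.78876352 311.82086434]
 [316.75949762 183.04542811]]
```

View pics/w6.png

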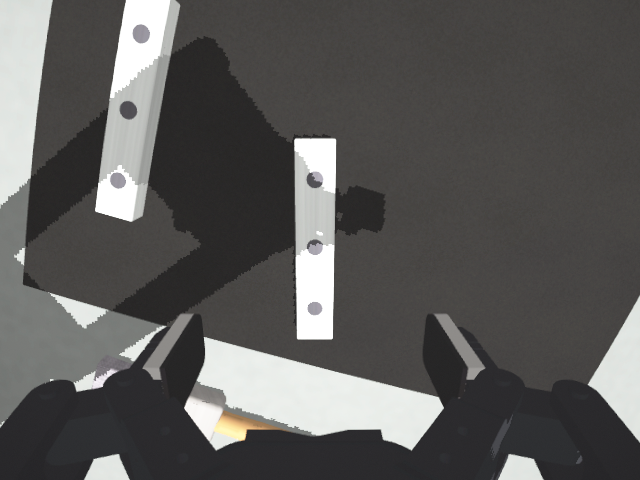

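View pics/scene6.png

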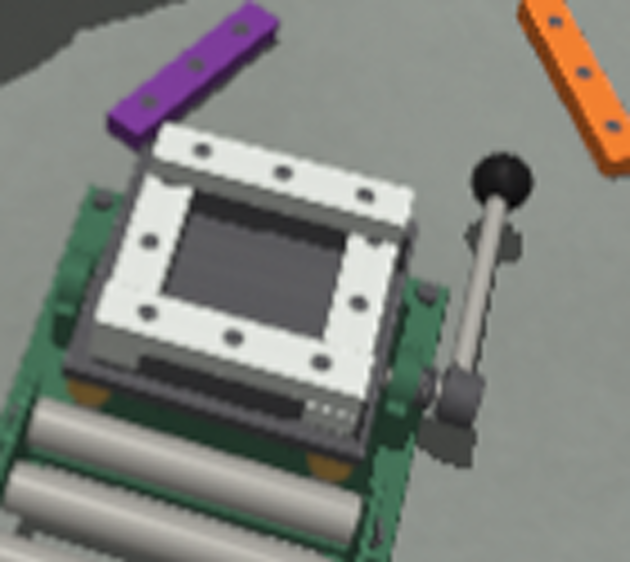

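Place_2 is filled square. The S2 holes lie at (315,180), (315,247) and (315,308), so it is aligned about 2 mm along. Grasping it.

Request:
drive_tool([
  [0,0.035,0,-0.0015,0,0,0],
  [0,0.07,0,-0.0015,0,0,0],
  [0,0.095,0,-0.0015,0,0,0],
  [0,0.11,0,-0.0015,0,0,0],
  [0,0.115,0,-0.0015,0,0,0],
  [255,0.115,0,-0.0015,0,0,0],
  [255,0.115,0,-0.0015,0,0,0],
  [255,0.115,0,-0.0015,0,0,0],
  [255,0.115,0,-0.0015,0,0,0],
  [255,0.115,0,-0.0015,0,0,0],
])

```text
time: 11.93
tool_pos: [461.9, -272.7, 6.5]
tcp_rot: [126.8, 89.9, -36.4]
ft_force: [-0.0, -3.3, 11.4]
finger_gap: 25.4
```

Request:
drive_tool([
  [255,0,0,0,0,0,0],
  [255,0,0,0,0,0,0],
  [255,0,0,0,0,0,0],
  [255,0,0,0,0,0,0],
  [255,-0.02,0,0,0,0,0],
  [255,-0.06,0,0,0,0,0],
  [255,-0.1,0,0,0,0,0],
  [255,-0.14,0,0,0,0,0],
  [255,-0.185,0,0,0,0,0],
  [255,-0.195,0,0,0,0,0],
])

```text
time: 12.77
tool_pos: [463.3, -273.7, 207.9]
tcp_rot: [127.2, 89.4, -36.0]
ft_force: [0.8, -1.2, -0.7]
finger_gap: 24.3
```

Run:
```python
from h import *
from plan import *
s=snapshot("wrist"); cv2.imwrite("pics/w7.png",s["frame"]);st=sense();print(st["tool_pos"],st["ft_force"],st["finger_gap"])
P=[((460.9,-272.1,200),-73.2),((561.5,80,200),-90),((561.5,98.5,140),-90)]
for (p,a),t in zip(P,P[1:]): rows(np.array(p),a,[t])
```

```text
[ 463.87253479 -274.14326922  208.32042822] [ 1.219533   -0.41438501  0.25137192] 24.09892677151206
[0.0, -0.308, -0.1981, 0.2932, 0.0, 0.0]
[0.06, -0.0185, 0.0, 0.0, 0.0, 0.0]
```

View pics/w7.png

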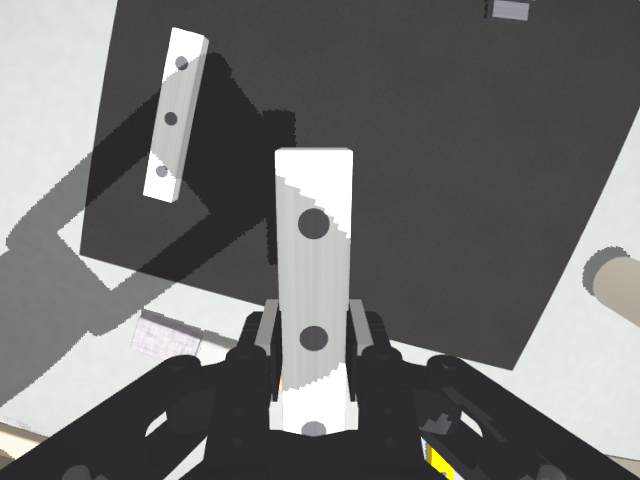

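Request:
drive_tool([
  [255,0,-0.308,-0.1981,0.2932,0,0],
  [255,0,-0.308,-0.1981,0.2932,0,0],
  [255,0,-0.308,-0.1981,0.2932,0,0],
  [255,0,-0.308,-0.1981,0.2932,0,0],
  [255,0,-0.308,-0.1981,0.2932,0,0],
  [255,0,-0.308,-0.1981,0.2932,0,0],
  [255,0,-0.308,-0.1981,0.2932,0,0],
  [255,0,-0.308,-0.1981,0.2932,0,0],
  [255,0,-0.308,-0.1981,0.2932,0,0],
  [255,0,-0.308,-0.1981,0.2932,0,0],
])

```text
time: 13.65
tool_pos: [561.5, 87.0, 198.2]
tcp_rot: [-66.1, 89.8, 114.2]
ft_force: [0.4, -0.5, -2.4]
finger_gap: 24.0
```

Request:
drive_tool([
  [255,0.005,-0.0185,0,0,0,0],
  [255,0.015,-0.0185,0,0,0,0],
  [255,0.03,-0.0185,0,0,0,0],
  [255,0.045,-0.0185,0,0,0,0],
  [255,0.06,-0.0185,0,0,0,0],
  [255,0.068,-0.0185,0,0,0,0],
  [255,0.074,-0.0185,0,0,0,0],
  [255,0.079,-0.0185,0,0,0,0],
  [255,0.082,-0.0185,0,0,0,0],
  [255,0.082,-0.0185,0,0,0,0],
])

```text
time: 14.48
tool_pos: [561.7, 98.4, 118.2]
tcp_rot: [176.4, 90.0, -3.6]
ft_force: [-0.8, 0.4, -2.0]
finger_gap: 24.5
```

Run:
```python
from h import *
st=sense();print(st["tool_pos"],st["ft_force"],st["finger_gap"],st["tcp_rot"])
for n in("scene","side"):
    s=snapshot(n);o=(340,225) if n=="scene" else (265,220)
    c=s["frame"][o[1]:o[1]+125,o[0]:o[0]+140];cv2.imwrite(f"pics/{n}8.png",cv2.resize(c,None,fx=4.5,fy=4.5,interpolation=cv2.INTER_CUBIC))
```

```text
[561.70333253  98.41162205 118.17591097] [-0.82128453  0.39883338 -1.97826784] 24.49679680938273 [176.42974594  89.9851056   -3.58319006]
```

View pics/scene8.png

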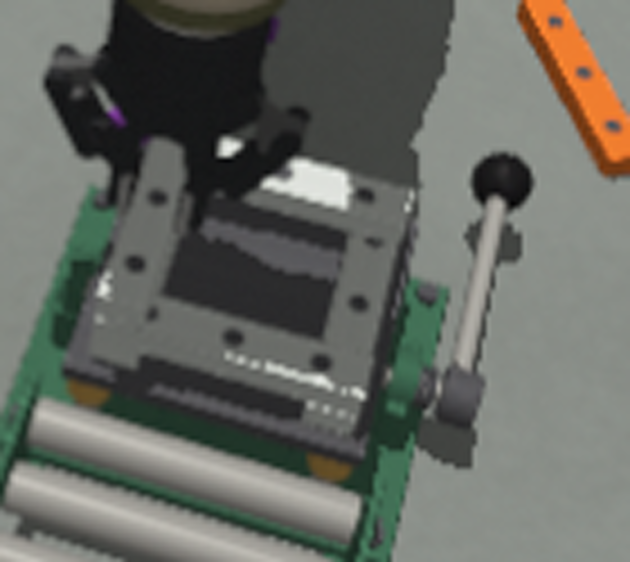

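View pics/side8.png

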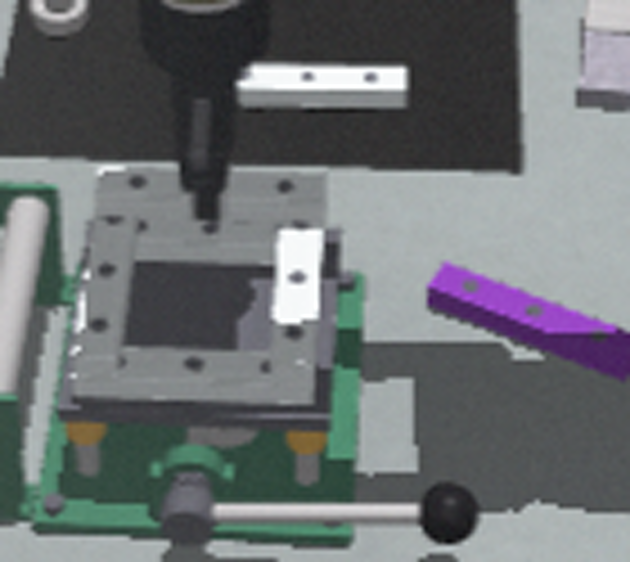

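Place_3b is lined up in both views. Lowering 2 mm, letting go and rising.

Request:
drive_tool([
  [255,0.001,0,0,0,0,0],
  [255,0.002,0,0,0,0,0],
  [255,0.002,0,0,0,0,0],
  [255,0.002,0,0,0,0,0],
  [0,0.002,0,0,0,0,0],
  [0,0.002,0,0,0,0,0],
  [0,0.002,0,0,0,0,0],
  [0,0.002,0,0,0,0,0],
  [0,0.002,0,0,0,0,0],
  [0,0.002,0,0,0,0,0],
])

```text
time: 15.42
tool_pos: [561.5, 98.6, 115.9]
tcp_rot: [-0.2, 90.0, 179.8]
ft_force: [0.6, -0.8, -0.1]
finger_gap: 85.4
```

Request:
drive_tool([
  [0,-0.01,0,0,0,0,0],
  [0,-0.03,0,0,0,0,0],
  [0,-0.06,0,0,0,0,0],
  [0,-0.084,0,0,0,0,0],
  [0,-0.084,0.04,0,0,0,0],
  [0,-0.084,0.08,0,0,0,0],
  [0,-0.084,0.12,0,0,0,0],
  [0,-0.084,0.16,0,0,0,0],
  [0,-0.084,0.19,0,0,0,0],
  [0,-0.084,0.2,0,0,0,0],
])

```text
time: 16.25
tool_pos: [561.3, -105.8, 201.0]
tcp_rot: [113.0, 89.9, -67.2]
ft_force: [0.7, 0.4, -0.3]
finger_gap: 85.6
```

Run:
```python
from h import *
from plan import *
st=sense();print(st["tool_pos"])
P=[((561.5,-101.5,200),-90),((511,-137,110),-89)]
for (p,a),t in zip(P,P[1:]): rows(np.array(p),a,[t])
for n in("scene","side"):
    s=snapshot(n);o=(340,225) if n=="scene" else (265,220)
    c=s["frame"][o[1]:o[1]+125,o[0]:o[0]+140];cv2.imwrite(f"pics/{n}9.png",cv2.resize(c,None,fx=4.5,fy=4.5,interpolation=cv2.INTER_CUBIC))
```

```text
[ 561.31900518 -105.77061334  200.97493533]
[0.09, 0.0355, 0.0505, -0.0175, 0.0, 0.0]
```

View pics/scene9.png

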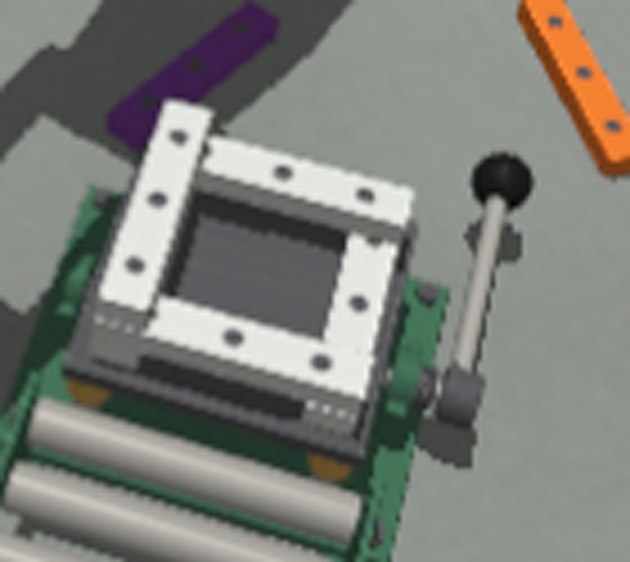

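View pics/side9.png

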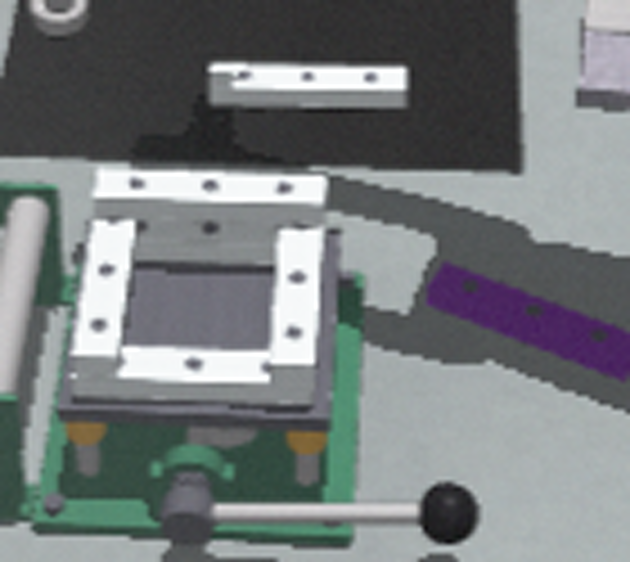

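Place_3b is flush and square. Now the last strip.

Request:
drive_tool([
  [0,0.02,0.0355,0.0505,-0.0175,0,0],
  [0,0.05,0.0355,0.0505,-0.0175,0,0],
  [0,0.08,0.0355,0.0505,-0.0175,0,0],
  [0,0.09,0.0355,0.0505,-0.0175,0,0],
  [0,0.09,0.0355,0.0505,-0.0175,0,0],
  [0,0.09,0.0355,0.0505,-0.0175,0,0],
  [0,0.09,0.0355,0.0505,-0.0175,0,0],
  [0,0.09,0.0355,0.0505,-0.0175,0,0],
  [0,0.09,0.0355,0.0505,-0.0175,0,0],
  [0,0.09,0.0355,0.0505,-0.0175,0,0],
])

```text
time: 17.18
tool_pos: [512.1, -137.0, 111.4]
tcp_rot: [159.4, 89.9, -19.6]
ft_force: [1.3, 0.2, 0.3]
finger_gap: 85.7
```

Run:
```python
from h import *
s=snapshot("wrist"); cv2.imwrite("pics/w10.png",s["frame"]);st=sense();print(st["tool_pos"],st["tcp_rot"])
print(proj(s,[[511,-137,21],[466,-138,21],[556,-136,21]]))
```

```text
[ 511.79682502 -136.99521346  111.00384929] [158.09526535  89.9065266  -20.88654456]
[[314.94192703 254.24390372]
 [315.06918865 317.10204188]
 [314.79237287 184.11423466]]
```

View pics/w10.png

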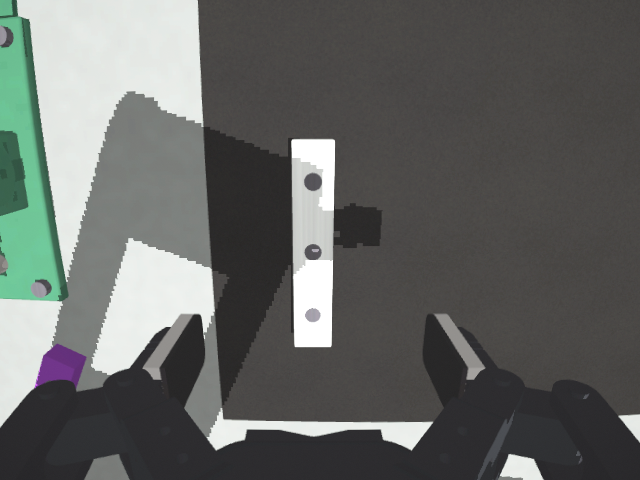

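The strip is aligned, with its middle hole at (313,252) against (315,254) predicted. Grasping it.

Request:
drive_tool([
  [0,0.035,0,-0.001,0,0,0],
  [0,0.07,0,-0.001,0,0,0],
  [0,0.09,0,-0.001,0,0,0],
  [0,0.1,0,-0.001,0,0,0],
  [0,0.104,0,-0.001,0,0,0],
  [255,0.104,0,-0.001,0,0,0],
  [255,0.104,0,-0.001,0,0,0],
  [255,0.104,0,-0.001,0,0,0],
  [255,0.104,0,-0.001,0,0,0],
  [255,0.104,0,-0.001,0,0,0],
])

```text
time: 18.07
tool_pos: [513.1, -137.3, 7.3]
tcp_rot: [157.3, 89.9, -21.7]
ft_force: [0.5, -5.7, 10.3]
finger_gap: 25.6
```

Request:
drive_tool([
  [255,0,0,0,0,0,0],
  [255,0,0,0,0,0,0],
  [255,0,0,0,0,0,0],
  [255,0,0,0,0,0,0],
  [255,-0.02,0,0,0,0,0],
  [255,-0.06,0,0,0,0,0],
  [255,-0.1,0,0,0,0,0],
  [255,-0.14,0,0,0,0,0],
  [255,-0.18,0,0,0,0,0],
  [255,-0.204,0,0,0,0,0],
])

```text
time: 18.9
tool_pos: [513.3, -137.3, 215.4]
tcp_rot: [158.8, 89.7, -20.2]
ft_force: [1.0, -0.2, -0.7]
finger_gap: 24.7
```

Run:
```python
from h import *
from plan import *
s=snapshot("wrist"); cv2.imwrite("pics/w11.png",s["frame"]);st=sense();print(st["tool_pos"],st["ft_force"],st["finger_gap"])
P=[((512,-137,210),-89),((561.5,212.5,210),-90)]
for (p,a),t in zip(P,P[1:]): rows(np.array(p),a,[t])
```

```text
[ 515.31335048 -138.05818667  219.75616675] [ 1.94477803 -0.83646843  3.47281356] 24.30148684372888
[0.0, -0.3486, -0.0556, 0.0175, 0.0, 0.0]
```

View pics/w11.png

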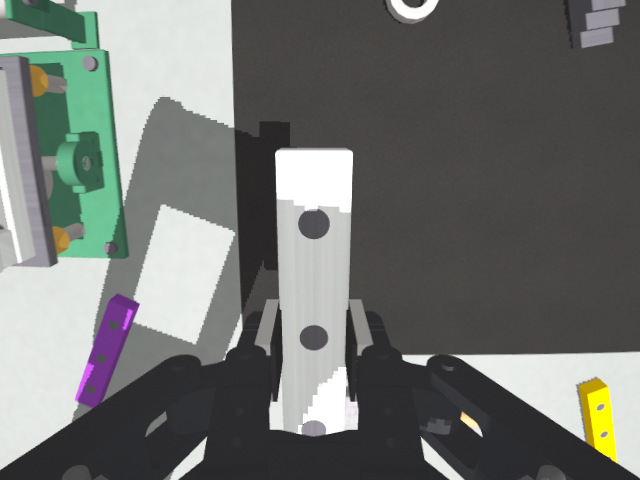

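Request:
drive_tool([
  [255,0,-0.3486,-0.0556,0.0175,0,0],
  [255,0,-0.3486,-0.0556,0.0175,0,0],
  [255,0,-0.3486,-0.0556,0.0175,0,0],
  [255,0,-0.3486,-0.0556,0.0175,0,0],
  [255,0,-0.3486,-0.0556,0.0175,0,0],
  [255,0,-0.3486,-0.0556,0.0175,0,0],
  [255,0,-0.3486,-0.0556,0.0175,0,0],
  [255,0,-0.3486,-0.0556,0.0175,0,0],
  [255,0,-0.3486,-0.0556,0.0175,0,0],
  [255,0,-0.3486,-0.0556,0.0175,0,0],
])

```text
time: 19.78
tool_pos: [560.8, 217.3, 209.2]
tcp_rot: [-59.9, 89.9, 120.4]
ft_force: [0.6, -1.0, -0.6]
finger_gap: 24.6
```

Request:
drive_tool([
  [255,0.005,0,0,0,0,0],
  [255,0.02,0,0,0,0,0],
  [255,0.04,0,0,0,0,0],
  [255,0.055,0,0,0,0,0],
  [255,0.07,0,0,0,0,0],
  [255,0.078,0,0,0,0,0],
  [255,0.084,0,0,0,0,0],
  [255,0.088,0,0,0,0,0],
  [255,0.091,0,0,0,0,0],
  [255,0.091,0,0,0,0,0],
])

```text
time: 20.62
tool_pos: [561.7, 212.4, 119.0]
tcp_rot: [174.8, 90.0, -5.2]
ft_force: [-0.2, 0.1, -2.2]
finger_gap: 24.4
```

Run:
```python
from h import *
st=sense();print(st["tool_pos"],st["ft_force"],st["finger_gap"],st["tcp_rot"])
for n in("scene","side"):
    s=snapshot(n);o=(340,225) if n=="scene" else (265,220)
    c=s["frame"][o[1]:o[1]+125,o[0]:o[0]+140];cv2.imwrite(f"pics/{n}12.png",cv2.resize(c,None,fx=4.5,fy=4.5,interpolation=cv2.INTER_CUBIC))
```

```text
[561.67117889 212.37132119 119.01960947] [-0.17154359  0.10583302 -2.17713115] 24.423594907164034 [174.83791282  89.98906672  -5.18016286]
```

View pics/scene12.png

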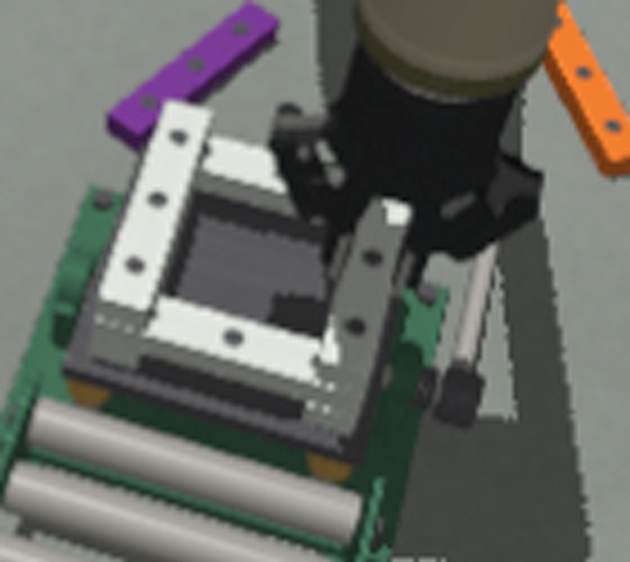

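View pics/side12.png

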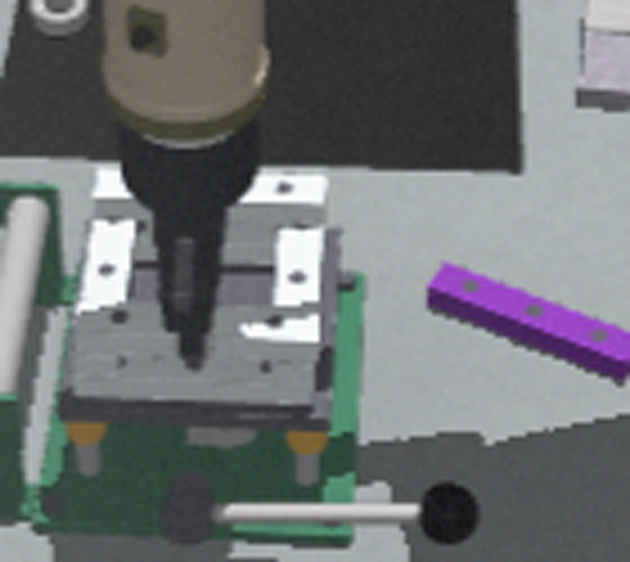

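The strip sits over place_3a flush with the rest. Letting go and rising.

Request:
drive_tool([
  [255,0.001,0,0,0,0,0],
  [255,0.002,0,0,0,0,0],
  [255,0.002,0,0,0,0,0],
  [255,0.002,0,0,0,0,0],
  [0,0.002,0,0,0,0,0],
  [0,0.002,0,0,0,0,0],
  [0,0.002,0,0,0,0,0],
  [0,0.002,0,0,0,0,0],
  [0,0.002,0,0,0,0,0],
  [0,0.002,0,0,0,0,0],
])

```text
time: 21.55
tool_pos: [561.5, 212.6, 116.8]
tcp_rot: [13.4, 90.0, -166.6]
ft_force: [0.8, -0.8, -0.1]
finger_gap: 85.3
```

Request:
drive_tool([
  [0,-0.01,0,0,0,0,0],
  [0,-0.03,0,0,0,0,0],
  [0,-0.06,0,0,0,0,0],
  [0,-0.083,0,0,0,0,0],
  [0,-0.083,0,0.03,0,0,0],
  [0,-0.083,-0.03,0.07,0,0,0],
  [0,-0.083,-0.05,0.11,0,0,0],
  [0,-0.083,-0.065,0.14,0,0,0],
  [0,-0.083,-0.065,0.1495,0,0,0],
  [0,-0.083,-0.065,0.1495,0,0,0],
])

```text
time: 22.38
tool_pos: [409.5, 278.9, 200.9]
tcp_rot: [-101.2, 90.0, 79.0]
ft_force: [0.4, 0.8, -0.3]
finger_gap: 85.6
```

Run:
```python
from h import *
st=sense();print(st["tool_pos"],st["tcp_rot"])
s=snapshot("wrist"); cv2.imwrite("pics/w13.png",s["frame"]);print(proj(s,[[412,277.8,50]]))
for n in("scene","side"):
    s=snapshot(n);o=(340,225) if n=="scene" else (265,220)
    c=s["frame"][o[1]:o[1]+125,o[0]:o[0]+140];cv2.imwrite(f"pics/{n}13.png",cv2.resize(c,None,fx=4.5,fy=4.5,interpolation=cv2.INTER_CUBIC))
```

```text
[409.49144544 278.93121844 200.93672239] [-101.17946964   89.95719992   79.01316619]
[[316.36047103 225.55978926]]
```

View pics/w13.png

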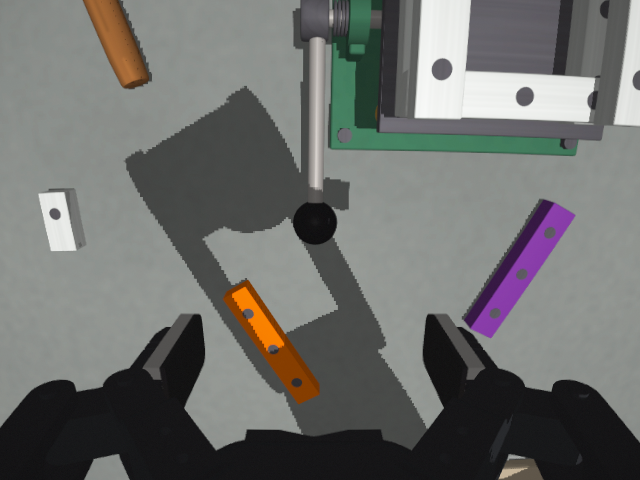

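View pics/scene13.png

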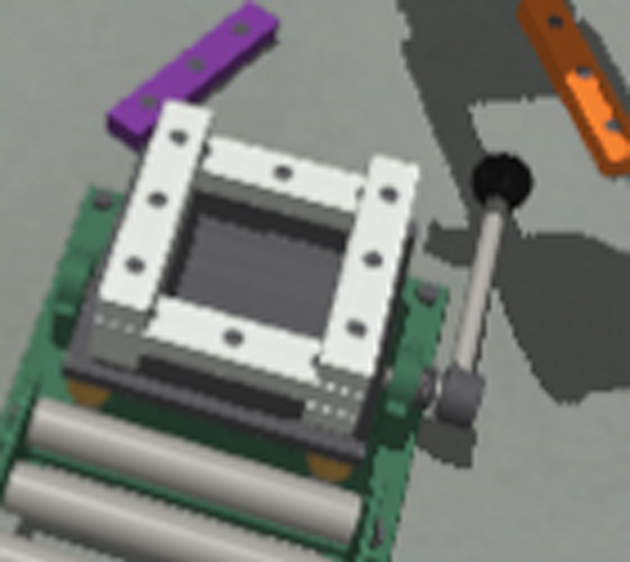

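View pics/side13.png

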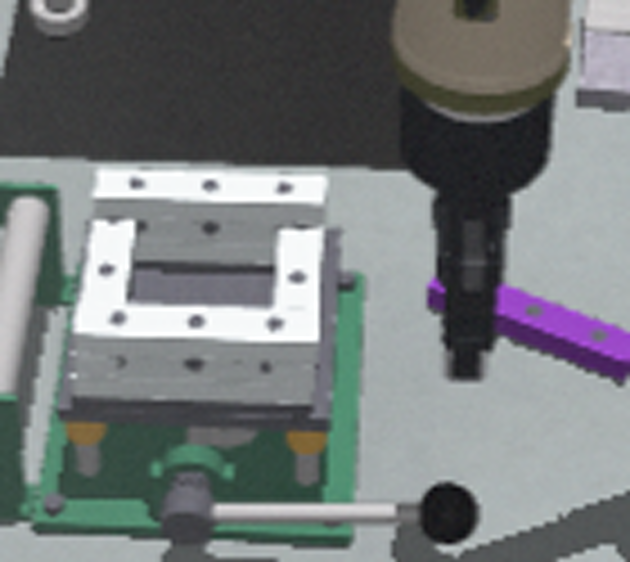

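The stack is complete: flush in both views, three layers. The knob is at (315,223) in the wrist view, 2 mm from prediction. Pinching it.

Request:
drive_tool([
  [0,0.035,0,0,0,0,0],
  [0,0.07,0,0,0,0,0],
  [0,0.105,0,0,0,0,0],
  [0,0.14,0,0,0,0,0],
  [0,0.16,0,0,0,0,0],
  [0,0.17,0,0,0,0,0],
  [0,0.173,0,0,0,0,0],
  [255,0.173,0,0,0,0,0],
  [255,0.173,0,0,0,0,0],
  [255,0.173,0,0,0,0,0],
])

```text
time: 23.37
tool_pos: [413.8, 278.4, 29.1]
tcp_rot: [-152.8, 89.8, 27.2]
ft_force: [-0.3, -0.2, 0.2]
finger_gap: 51.6
```

Request:
drive_tool([
  [255,0,0,0,0,0,0],
  [255,0,0,0,0,0,0],
  [255,0,0,0,0,0,0],
  [255,0,0,0,0,0,0],
  [255,0,0,0,0,0,0],
  [255,0,0,0,0,0,0],
  [255,0,0,0,0,0,0],
  [255,0,0,0,0,0,0],
  [255,0,0,0,0,0,0],
  [255,0,0,0,0,0,0],
])

```text
time: 24.2
tool_pos: [413.3, 278.2, 28.5]
tcp_rot: [-158.0, 89.8, 22.0]
ft_force: [0.3, -1.1, 6.8]
finger_gap: 32.0
```

Run:
```python
from h import *
st=sense();print(st["tool_pos"],st["ft_force"],st["finger_gap"])
s=snapshot("wrist"); cv2.imwrite("pics/w14.png",s["frame"])
s=snapshot("side");c=s["frame"][280:380,280:420];cv2.imwrite("pics/side14.png",cv2.resize(c,None,fx=5,fy=5))
f=np.radians
for ph in np.linspace(4,90,21): print(round(ph,1),[round(-.15*(np.sin(f(ph))-np.sin(f(4))),4),round(-.15*(np.cos(f(4))-np.cos(f(ph))),4)])
```

```text
[413.26518969 278.18722902  28.51855442] [ 0.27332786 -1.05871282  6.78229243] 32.025960322911565
4.0 [np.float64(-0.0), np.float64(-0.0)]
8.3 [np.float64(-0.0112), np.float64(-0.0012)]
12.6 [np.float64(-0.0223), np.float64(-0.0032)]
16.9 [np.float64(-0.0331), np.float64(-0.0061)]
21.2 [np.float64(-0.0438), np.float64(-0.0098)]
25.5 [np.float64(-0.0541), np.float64(-0.0142)]
29.8 [np.float64(-0.0641), np.float64(-0.0195)]
34.1 [np.float64(-0.0736), np.float64(-0.0254)]
38.4 [np.float64(-0.0827), np.float64(-0.0321)]
42.7 [np.float64(-0.0913), np.float64(-0.0394)]
47.0 [np.float64(-0.0992), np.float64(-0.0473)]
51.3 [np.float64(-0.1066), np.float64(-0.0558)]
55.6 [np.float64(-0.1133), np.float64(-0.0649)]
59.9 [np.float64(-0.1193), np.float64(-0.0744)]
64.2 [np.float64(-0.1246), np.float64(-0.0843)]
68.5 [np.float64(-0.1291), np.float64(-0.0947)]
72.8 [np.float64(-0.1328), np.float64(-0.1053)]
77.1 [np.float64(-0.1358), np.float64(-0.1161)]
81.4 [np.float64(-0.1378), np.float64(-0.1272)]
85.7 [np.float64(-0.1391), np.float64(-0.1384)]
90.0 [np.float64(-0.1395), np.float64(-0.1496)]
```

View pics/w14.png

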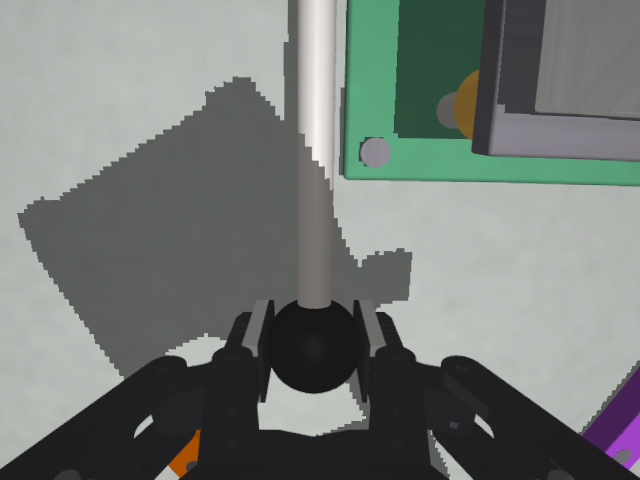

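View pics/side14.png

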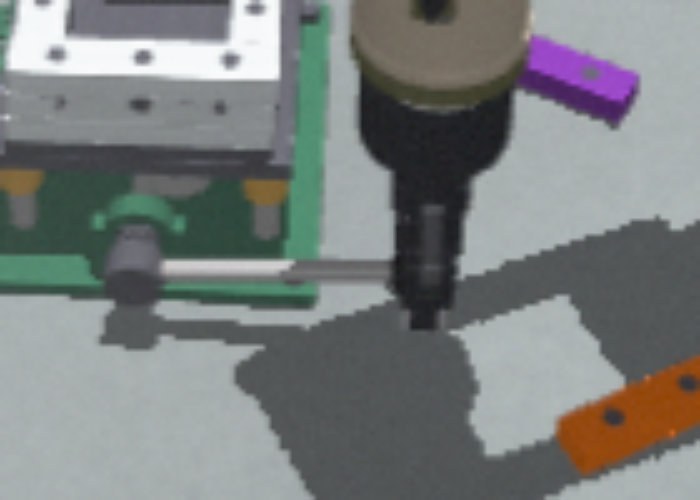

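The ball is centred between the pads, gap 32 mm. Swinging the lever along its arc.

Request:
drive_tool([
  [255,-0.0112,0,-0.0012,0,0,0],
  [255,-0.0223,0,-0.0032,0,0,0],
  [255,-0.0331,0,-0.0061,0,0,0],
  [255,-0.0438,0,-0.0098,0,0,0],
  [255,-0.0541,0,-0.0142,0,0,0],
  [255,-0.0641,0,-0.0195,0,0,0],
  [255,-0.0736,0,-0.0254,0,0,0],
  [255,-0.0827,0,-0.0321,0,0,0],
  [255,-0.0913,0,-0.0394,0,0,0],
  [255,-0.0992,0,-0.0473,0,0,0],
])

```text
time: 25.13
tool_pos: [459.8, 277.7, 126.0]
tcp_rot: [-69.5, 90.0, 110.5]
ft_force: [11.3, 5.9, -20.1]
finger_gap: 32.2
```

Run:
```python
from h import *
st=sense();print(st["tool_pos"],st["ft_force"],st["finger_gap"])
s=snapshot("side");c=s["frame"][230:380,260:430];cv2.imwrite("pics/side15.png",cv2.resize(c,None,fx=4.5,fy=4))
```

```text
[459.76093453 277.73070538 125.99706556] [ 11.3174707    5.87375623 -20.08881297] 32.244239449312985
```

View pics/side15.png

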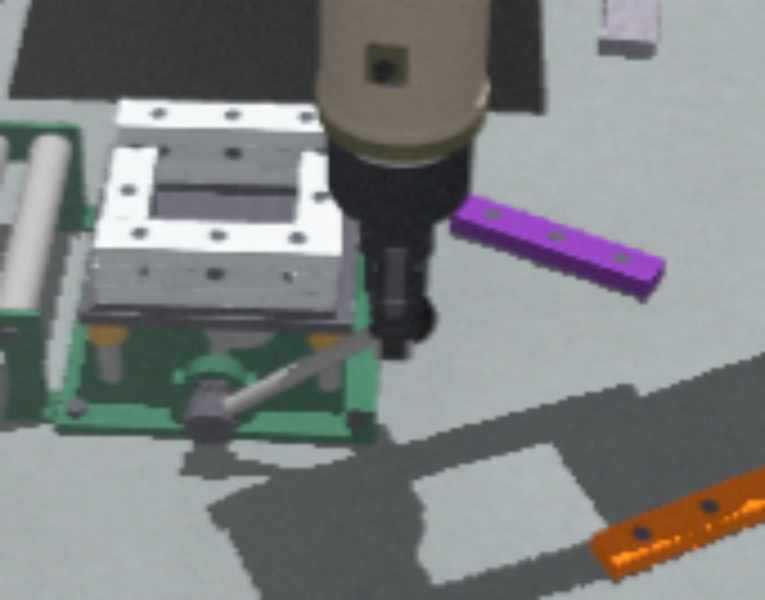

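Run:
```python
from h import *
s=snapshot("wrist"); cv2.imwrite("pics/w15.png",s["frame"]);st=sense();print(st["tool_pos"],st["ft_force"])
s=snapshot("scene");c=s["frame"][225:345,380:500];cv2.imwrite("pics/scene15.png",cv2.resize(c,None,fx=5,fy=5))
```

```text
[461.57799546 277.74641872 127.26499519] [  5.25138387   5.93767292 -14.17401029]
```

View pics/w15.png

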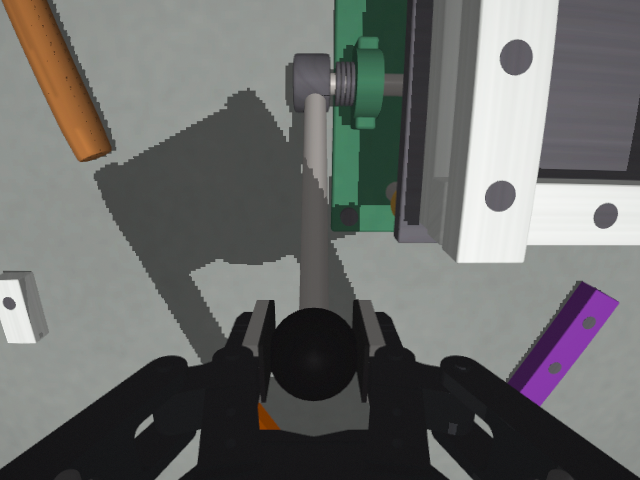

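View pics/scene15.png

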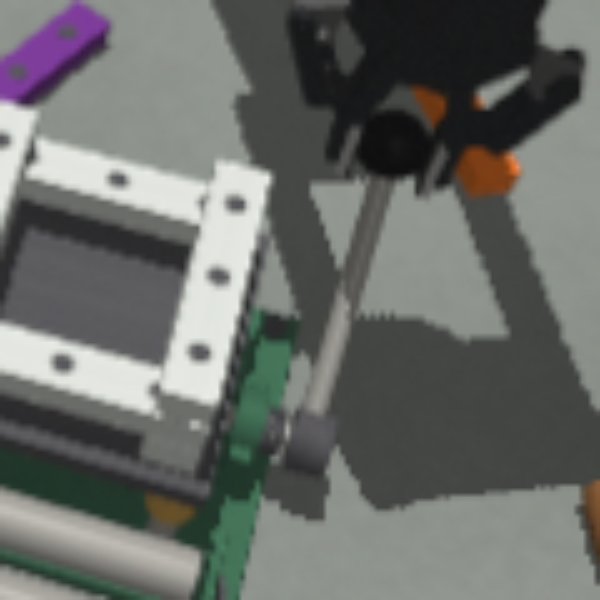

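The knob is still held and has slid about 3 mm in the pads. The force is about 15 N. Continuing more slowly.

Request:
drive_tool([
  [255,-0.0038,0,-0.0042,0,0,0],
  [255,-0.0074,0,-0.0085,0,0,0],
  [255,-0.0108,0,-0.013,0,0,0],
  [255,-0.0141,0,-0.0176,0,0,0],
  [255,-0.0172,0,-0.0223,0,0,0],
  [255,-0.0201,0,-0.0271,0,0,0],
  [255,-0.0228,0,-0.032,0,0,0],
  [255,-0.0254,0,-0.037,0,0,0],
  [255,-0.0277,0,-0.0422,0,0,0],
  [255,-0.0299,0,-0.0474,0,0,0],
], squeeze=70)

```text
time: 26.12
tool_pos: [507.6, 277.3, 156.9]
tcp_rot: [140.8, 90.0, -39.3]
ft_force: [-0.7, 0.3, -0.0]
finger_gap: 0.1
```

Request:
drive_tool([
  [255,-0.002,0,-0.0053,0,0,0],
  [255,-0.0037,0,-0.0106,0,0,0],
  [255,-0.0053,0,-0.016,0,0,0],
  [255,-0.0067,0,-0.0214,0,0,0],
  [255,-0.0078,0,-0.0269,0,0,0],
  [255,-0.0087,0,-0.0325,0,0,0],
  [255,-0.0094,0,-0.0381,0,0,0],
  [255,-0.01,0,-0.0437,0,0,0],
  [255,-0.0103,0,-0.0493,0,0,0],
  [255,-0.0104,0,-0.0549,0,0,0],
])

```text
time: 26.95
tool_pos: [562.2, 277.6, 166.5]
tcp_rot: [25.8, 90.0, -154.2]
ft_force: [0.1, -0.6, -0.3]
finger_gap: 0.1
```

Run:
```python
from h import *
st=sense();print(st["tool_pos"],st["ft_force"],st["finger_gap"])
s=snapshot("wrist"); cv2.imwrite("pics/w16.png",s["frame"])
s=snapshot("side");c=s["frame"][200:350,260:430];cv2.imwrite("pics/side16.png",cv2.resize(c,None,fx=4.5,fy=4))
s=snapshot("scene");c=s["frame"][225:345,350:500];cv2.imwrite("pics/scene16.png",cv2.resize(c,None,fx=5,fy=5))
```

```text
[562.16857214 277.6353155  166.45839429] [ 0.06488331 -0.63903664 -0.30101084] 0.12462626482775824
```

View pics/w16.png

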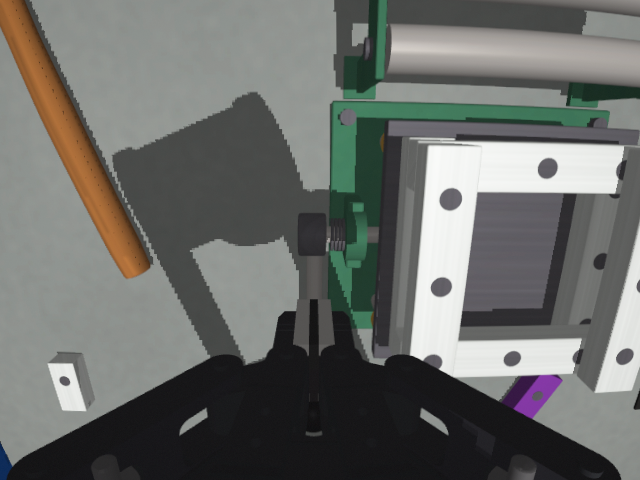

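View pics/side16.png

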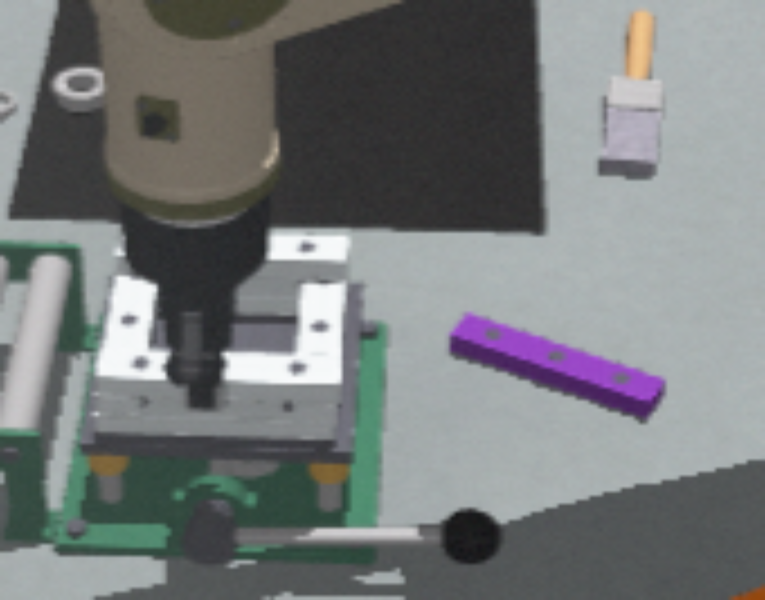

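View pics/scene16.png

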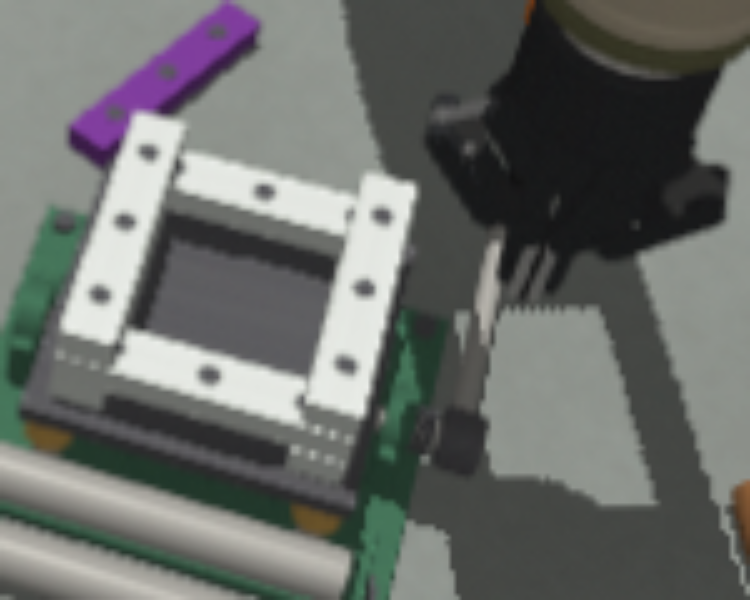

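The knob slipped out during the second half and the lever fell back. The stack is unharmed. I measure where the knob sat in the pads at mid-swing, and check the arm's clearance, before retrying.

Run:
```python
from h import *
a,b=snapshot("scene"),snapshot("side")
k,e=tri(a,(380+(396+.5)/5-.5,225+(140.5)/5-.5),b,(260+(412.5)/4.5-.5,230+(318.5)/4-.5));print(k,e)
d=k-np.array([562,277.5,39]);print(np.hypot(d[0],d[2]),np.degrees(np.arctan2(d[2],-d[0])))
# start-pose knob again (earlier tri 412.4,278.6,51.7)
im=b["frame"]
m=(im.max(2)<45).astype(np.uint8)[300:360,340:400]
n,l,st,c=cv2.connectedComponentsWithStats(m);print(st,c+[340,300])
```

```text
[448.87698597 279.14084417 143.07561215] 0.7656578187330022
153.71580708504368 42.61472507545144
[[   0    0   60   60 3471]
 [  19   28   12   13  129]] [[369.69605301 329.33765485]
 [364.2248062  333.86821705]]
```

Triangulating the mid-swing pictures puts the knob 11 mm behind the tool's command, at 42.6° against 47°. So it slid to the pad edge: the start was abrupt and the grip was too weak. Retrying with more grip and a smooth, slower arc, checking for slip on the way.

Request:
drive_tool([
  [0,-0.03,0,0,0,0,0],
  [0,-0.0335,0,0.02,0,0,0],
  [0,-0.0335,0,0.05,0,0,0],
  [0,-0.0335,0,0.09,0,0,0],
  [0,-0.0335,0,0.12,0,0,0],
  [0,-0.0335,0,0.14,0,0,0],
  [0,-0.0335,0,0.1486,0,0,0],
  [0,-0.0335,0,0.1486,0,0,0],
  [0,-0.0335,0,0.1486,0,0,0],
  [0,-0.0335,0,0.1486,0,0,0],
], squeeze=120)

```text
time: 28.03
tool_pos: [414.1, 277.6, 200.3]
tcp_rot: [-168.3, 89.9, 11.7]
ft_force: [-0.3, -0.3, 0.3]
finger_gap: 85.5
```

Run:
```python
from h import *
st=sense();print(st["tool_pos"],st["finger_gap"],st["tcp_rot"])
s=snapshot("wrist"); cv2.imwrite("pics/w17.png",s["frame"]);print(proj(s,[[412,277.5,49.5]]))
g=s["frame"][150:300,230:400];m=(g.max(2)<40).astype(np.uint8)
n,l,q,c=cv2.connectedComponentsWithStats(m);print([(x.tolist(),(y+[230,150]).round(1)) for x,y in zip(q,c) if x[4]>200])
```

```text
[414.10244683 277.63851072 200.27480888] 85.52648108854501 [-168.29210947   89.94425473   11.68948212]
[[315.00006204 231.34472065]]
[([0, 0, 170, 150, 24074], array([314.6, 224.2])), ([62, 59, 43, 42, 1426], array([312.7, 228.9]))]
```

Request:
drive_tool([
  [0,0.035,-0.0008,0,0,0,0],
  [0,0.07,-0.0008,0,0,0,0],
  [0,0.105,-0.0008,0,0,0,0],
  [0,0.14,-0.0008,0,0,0,0],
  [0,0.16,-0.0008,0,0,0,0],
  [0,0.17,-0.0008,0,0,0,0],
  [0,0.174,-0.0008,0,0,0,0],
  [255,0.174,-0.0008,0,0,0,0],
  [255,0.174,-0.0008,0,0,0,0],
  [255,0.174,-0.0008,0,0,0,0],
])

```text
time: 28.92
tool_pos: [414.7, 279.2, 28.0]
tcp_rot: [-151.6, 89.8, 28.4]
ft_force: [-0.1, -0.2, -0.7]
finger_gap: 51.2
```

Request:
drive_tool([
  [255,0,0,0,0,0,0],
  [255,0,0,0,0,0,0],
  [255,0,0,0,0,0,0],
  [255,0,0,0,0,0,0],
  [255,0,0,0,0,0,0],
  [255,0,0,0,0,0,0],
  [255,0,0,0,0,0,0],
  [255,0,0,0,0,0,0],
  [255,0,0,0,0,0,0],
  [255,0,0,0,0,0,0],
])

```text
time: 29.75
tool_pos: [414.3, 278.2, 27.9]
tcp_rot: [174.4, 89.9, -5.5]
ft_force: [-1.2, -5.8, 7.2]
finger_gap: 31.4
```

Run:
```python
from h import *
st=sense();print(st["tool_pos"],st["finger_gap"],st["ft_force"])
s=snapshot("wrist"); cv2.imwrite("pics/w18.png",s["frame"]);print(proj(s,[[412.5,278,49.5]]))
f=np.radians
def step(p0,p1,n=10):
    for i in range(1,n+1):
        u=i/n; ph=p0+(p1-p0)*u
        print([round(-.15*(np.sin(f(ph))-np.sin(f(p0))),4),round(-.15*(np.cos(f(p0))-np.cos(f(ph))),4)])
for i,ph in enumerate([4,4.5,5.5,7,9,11,13,15,17,19,21]): print([round(-.15*(np.sin(f(ph))-np.sin(f(4))),4),round(-.15*(np.cos(f(4))-np.cos(f(ph))),4)])
for r in((21,40),(40,59),(59,78)): print(r);step(*r)
print([[round(-.15*(np.sin(f(ph))-np.sin(f(78))),4),round(-.15*(np.cos(f(78))-np.cos(f(ph))),4)] for ph in (80,82,84,86,87.5,88.5,89.5,90)])
```

```text
[414.34274096 278.22585456  27.88122547] 31.39313094861364 [-1.15243949 -5.80205245  7.2140906 ]
[[316.76113869 352.33592853]]
[np.float64(-0.0), np.float64(-0.0)]
[np.float64(-0.0013), np.float64(-0.0001)]
[np.float64(-0.0039), np.float64(-0.0003)]
[np.float64(-0.0078), np.float64(-0.0008)]
[np.float64(-0.013), np.float64(-0.0015)]
[np.float64(-0.0182), np.float64(-0.0024)]
[np.float64(-0.0233), np.float64(-0.0035)]
[np.float64(-0.0284), np.float64(-0.0047)]
[np.float64(-0.0334), np.float64(-0.0062)]
[np.float64(-0.0384), np.float64(-0.0078)]
[np.float64(-0.0433), np.float64(-0.0096)]
(21, 40)
[np.float64(-0.0046), np.float64(-0.0019)]
[np.float64(-0.0092), np.float64(-0.0039)]
[np.float64(-0.0136), np.float64(-0.006)]
[np.float64(-0.018), np.float64(-0.0083)]
[np.float64(-0.0224), np.float64(-0.0108)]
[np.float64(-0.0266), np.float64(-0.0134)]
[np.float64(-0.0308), np.float64(-0.0161)]
[np.float64(-0.0348), np.float64(-0.019)]
[np.float64(-0.0388), np.float64(-0.022)]
[np.float64(-0.0427), np.float64(-0.0251)]
(40, 59)
[np.float64(-0.0038), np.float64(-0.0033)]
[np.float64(-0.0074)
[... 454 characters left out ...]
.0087)]
[np.float64(-0.007), np.float64(-0.0132)]
[np.float64(-0.0091), np.float64(-0.0177)]
[np.float64(-0.011), np.float64(-0.0223)]
[np.float64(-0.0127), np.float64(-0.0269)]
[np.float64(-0.0143), np.float64(-0.0317)]
[np.float64(-0.0158), np.float64(-0.0364)]
[np.float64(-0.017), np.float64(-0.0412)]
[np.float64(-0.0181), np.float64(-0.0461)]
[[np.float64(-0.001), np.float64(-0.0051)], [np.float64(-0.0018), np.float64(-0.0103)], [np.float64(-0.0025), np.float64(-0.0155)], [np.float64(-0.0029), np.float64(-0.0207)], [np.float64(-0.0031), np.float64(-0.0246)], [np.float64(-0.0032), np.float64(-0.0273)], [np.float64(-0.0033), np.float64(-0.0299)], [np.float64(-0.0033), np.float64(-0.0312)]]
```

View pics/w18.png

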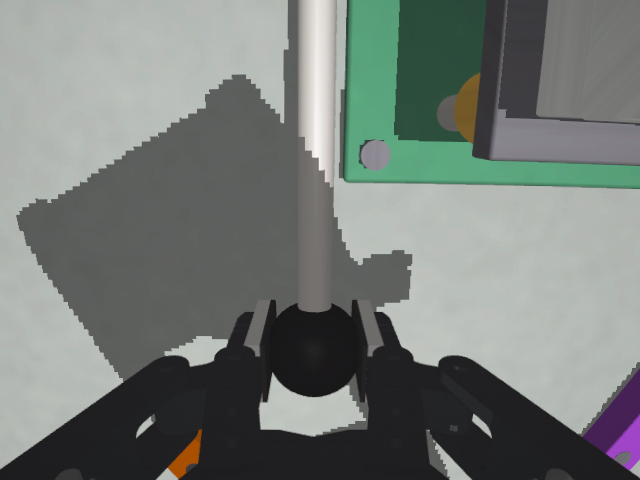

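Well centred. Starting the gentle arc.

Request:
drive_tool([
  [255,-0.0013,0,-0.0001,0,0,0],
  [255,-0.0039,0,-0.0003,0,0,0],
  [255,-0.0078,0,-0.0008,0,0,0],
  [255,-0.013,0,-0.0015,0,0,0],
  [255,-0.0182,0,-0.0024,0,0,0],
  [255,-0.0233,0,-0.0035,0,0,0],
  [255,-0.0284,0,-0.0047,0,0,0],
  [255,-0.0334,0,-0.0062,0,0,0],
  [255,-0.0384,0,-0.0078,0,0,0],
  [255,-0.0433,0,-0.0096,0,0,0],
])

```text
time: 30.63
tool_pos: [417.9, 278.0, 67.8]
tcp_rot: [9.4, 89.4, -170.5]
ft_force: [-17.4, 3.8, -3.2]
finger_gap: 30.9
```

Run:
```python
from h import *
st=sense();print(st["tool_pos"],st["finger_gap"],st["ft_force"])
s=snapshot("wrist"); cv2.imwrite("pics/w19.png",s["frame"])
s=snapshot("side");c=s["frame"][200:350,260:430];cv2.imwrite("pics/side19.png",cv2.resize(c,None,fx=4.5,fy=4))
```

```text
[417.88420579 277.96814575  67.83965013] 30.933087913672516 [-17.40382489   3.77168348  -3.2160438 ]
```

View pics/side19.png

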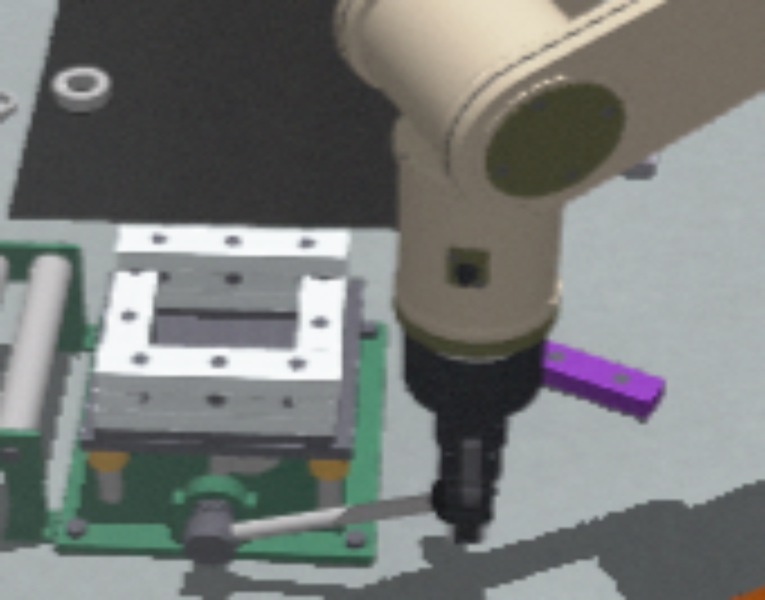

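View pics/w19.png

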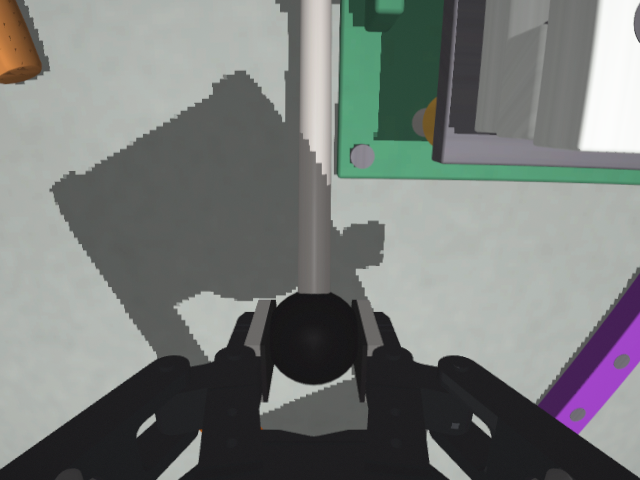

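At 120 N, the ball twisting between the pads pushes the tool aside by 17 N. Pinching a turning ball creeps either way. I'll set the lever down and lift the knob from below instead, with the fingers slightly apart as a fork and the tool tilted 45° forward, so the load bears on the fingers without relying on friction.

Run:
```python
from h import *
a,b=snapshot("scene"),snapshot("side")
print(sense()["joint_pos"].round(1),sense()["wrist_torque"])
for n,s in(("sc",a),("si",b)):
    hsv=cv2.cvtColor(s["frame"],cv2.COLOR_BGR2HSV)
    m=((hsv[...,0]>8)&(hsv[...,0]<17)&(hsv[...,1]>200)&(hsv[...,2]>110)).astype(np.uint8)
    for c in cv2.findContours(m,0,cv2.CHAIN_APPROX_NONE)[0]:
        if cv2.contourArea(c)>60:
            print(n,cv2.boundingRect(c),cv2.minAreaRect(onz(s,c.reshape(-1,2),18)[:,:2].astype(np.float32)))
print("hammer end",onz(a,[(502,323)],15),onz(b,[(318,390)],15),"offcut",onz(a,[(538,290)],18))
```

```text
[ 27.7   1.2 109.8   0.3  69.8 117.6] [ 0.15251597  3.81000106 -1.05187868]
si (392, 344, 50, 30) ((279.3033142089844, 324.1187744140625), (144.56460571289062, 33.26493835449219), 30.159730911254883)
hammer end [[521.23211786 429.21605545  15.        ]] [[523.41234778 427.96155026  15.        ]] offcut [[387.41846076 512.28550808  18.        ]]
```

Request:
drive_tool([
  [255,0.009,0,0.0018,0,0,0],
  [255,0.018,0,0.0036,0,0,0],
  [255,0.027,0,0.0054,0,0,0],
  [255,0.036,0,0.0078,0,0,0],
  [255,0.0433,0,0.0096,0,0,0],
  [255,0.0433,0,0.0096,0,0,0],
  [0,0.0433,0,0.0096,0,0,0],
  [0,0.0433,0,0.0096,0,0,0],
  [0,0.0433,0,0.0096,0,0,0],
  [0,0.0433,0,0.0096,0,0,0],
], squeeze=40)

```text
time: 31.67
tool_pos: [413.8, 278.8, 26.7]
tcp_rot: [-151.3, 89.9, 28.7]
ft_force: [-0.2, 0.4, 0.2]
finger_gap: 77.4
```

Request:
drive_tool([
  [0,-0.03,0,0,0,0,0],
  [0,-0.06,0,0,0,0,0],
  [0,-0.09,0,0,0,0,0],
  [0,-0.12,0,0,0,0,0],
  [0,-0.13,-0.03,0.006,-0.1,0,0],
  [0,-0.134,-0.0617,0.013,-0.22,0,0],
  [0,-0.134,-0.0617,0.013,-0.34,0,0],
  [0,-0.134,-0.0617,0.013,-0.46,0,0],
  [201,-0.134,-0.0617,0.013,-0.58,0,0],
  [201,-0.134,-0.0617,0.013,-0.7,0,0],
])

```text
time: 32.5
tool_pos: [400.2, 340.5, 160.3]
tcp_rot: [171.9, 90.0, 32.3]
ft_force: [-0.5, 0.5, 0.3]
finger_gap: 63.8
```

Request:
drive_tool([
  [201,0,0,0,-1.15,0,0],
  [201,0,0,0,-1.15,0,0],
  [201,0,0,0,-1.15,0,0],
  [201,0,0,0,-1.15,0,0],
  [201,0,0,0,-1.15,0,0],
  [201,0,0,0,-1.15,0,0],
  [201,0,0,0,-1.15,0,0],
  [201,0,0,0,-1.15,0,0],
  [201,0,0,0,-1.15,0,0],
  [201,0,0,0,-1.15,0,0],
])

```text
time: 33.33
tool_pos: [400.3, 340.3, 160.3]
tcp_rot: [110.5, 90.0, 36.9]
ft_force: [-1.3, -1.6, 0.2]
finger_gap: 17.9
```

Request:
drive_tool([
  [201,0,0,0,-1.1416,0,0],
  [201,0,0,0,-1.1416,0,0],
  [201,0,0,0,-1.1416,0,0],
  [201,0,0,0,-1.1416,0,0],
  [201,0,0,0,-1.1416,0,0],
  [201,0,0,0,-1.1416,0,0],
  [201,0,0,0,-1.1416,0,0],
  [201,0,0,0,-1.1416,0,0],
  [201,0,0,0,-1.1416,0,0],
  [201,0,0,0,-1.1416,0,0],
])

```text
time: 34.17
tool_pos: [400.3, 340.2, 160.2]
tcp_rot: [43.0, 90.0, 34.7]
ft_force: [-0.2, 0.4, 0.5]
finger_gap: 18.1
```

Run:
```python
from h import *
from plan import Ro
st=sense();R=Ro.from_euler('xyz',st["tcp_rot"],degrees=True).as_matrix();print(st["tool_pos"],R.round(3),st["finger_gap"],st["joint_pos"].round(1))
```

```text
[400.27683609 340.22561572 160.24820575] [[ 0.     0.144  0.99 ]
 [ 0.     0.99  -0.144]
 [-1.     0.     0.   ]] 18.113398071046138 [ 34.8  -1.6 102.1  -0.   79.4 -47. ]
```

Run:
```python
from plan import *
R0=Rt(-90+np.degrees(2.9916)); c=np.sqrt(.5)
T=np.c_[[c,0,-c],[0,1,0],[c,0,c]]
print(np.linalg.det(T),Ro.from_matrix(R0.T@T).as_rotvec().round(4), (R0.T@np.array([0,2,0])).round(2))
# after tilt: world shifts -> tool
for w in [(1,0,-146),(0,-62,0)]: print((T.T@np.array(w)).round(1))
```

```text
1.0 [-0.1422 -0.7839  0.0589] [ 0.    1.98 -0.3 ]
[ 103.9    0.  -102.5]
[  0. -62.   0.]
```

Request:
drive_tool([
  [201,0,0,0,-0.1422,-0.7839,0.0589],
  [201,0,0,0,-0.1422,-0.7839,0.0589],
  [201,0,0,0,-0.1422,-0.7839,0.0589],
  [201,0,0,0,-0.1422,-0.7839,0.0589],
  [201,0,0,0,-0.1422,-0.7839,0.0589],
  [201,0,0,0,-0.1422,-0.7839,0.0589],
  [201,0,0,0,-0.1422,-0.7839,0.0589],
  [201,0,0,0,-0.1422,-0.7839,0.0589],
  [201,0,0,0,-0.1422,-0.7839,0.0589],
  [201,0,0,0,-0.1422,-0.7839,0.0589],
])

```text
time: 35.0
tool_pos: [400.5, 340.8, 161.1]
tcp_rot: [0.2, 45.1, 0.1]
ft_force: [1.2, 0.9, 0.6]
finger_gap: 18.1
```

Run:
```python
from h import *
from plan import Ro
st=sense();R=Ro.from_euler('xyz',st["tcp_rot"],degrees=True).as_matrix();print(st["tool_pos"],R.round(3),st["finger_gap"],st["joint_pos"].round(1))
s=snapshot("side");c=s["frame"][180:400,220:480];cv2.imwrite("pics/side20.png",cv2.resize(c,None,fx=3,fy=2.7))
```

```text
[400.5265346  340.79456965 161.09212569] [[ 0.706  0.001  0.708]
 [ 0.001  1.    -0.003]
 [-0.708  0.003  0.706]] 18.084355813563917 [ 59.3 -21.6 131.  -47.9  54.8  -7.3]
```

View pics/side20.png

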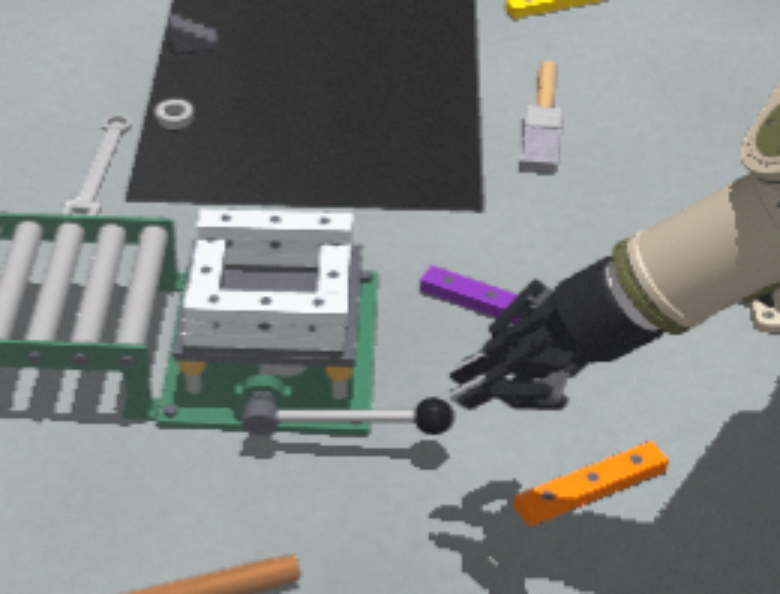

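Request:
drive_tool([
  [201,0.01,0,-0.01,0,0,0],
  [201,0.025,0,-0.025,0,0,0],
  [201,0.04,0,-0.04,0,0,0],
  [201,0.055,0,-0.055,0,0,0],
  [201,0.07,0,-0.07,0,0,0],
  [201,0.085,0,-0.085,0,0,0],
  [201,0.095,0,-0.094,0,0,0],
  [201,0.101,0,-0.1,0,0,0],
  [201,0.1039,0,-0.1025,0,0,0],
  [201,0.1039,0,-0.1025,0,0,0],
])

```text
time: 35.88
tool_pos: [401.9, 339.7, 13.7]
tcp_rot: [-0.0, 45.0, -0.2]
ft_force: [-0.0, -0.0, -0.5]
finger_gap: 18.2
```

Run:
```python
from h import *
st=sense();print(st["tool_pos"],st["tcp_rot"],st["ft_force"],st["finger_gap"],st["joint_pos"].round(1))
s=snapshot("side");c=s["frame"][250:400,260:440];cv2.imwrite("pics/side21.png",cv2.resize(c,None,fx=4.4,fy=4))
s=snapshot("scene");c=s["frame"][200:330,400:530];cv2.imwrite("pics/scene21.png",cv2.resize(c,None,fx=4.5,fy=4.5))
```

```text
[401.90417255 339.73092634  13.74072698] [-1.55713937e-02  4.50458534e+01 -1.56059299e-01] [-0.01907651 -0.00832945 -0.47752105] 18.187147764815506 [ 59.1  -0.7 132.6 -64.8  42.1  17.5]
```

View pics/side21.png

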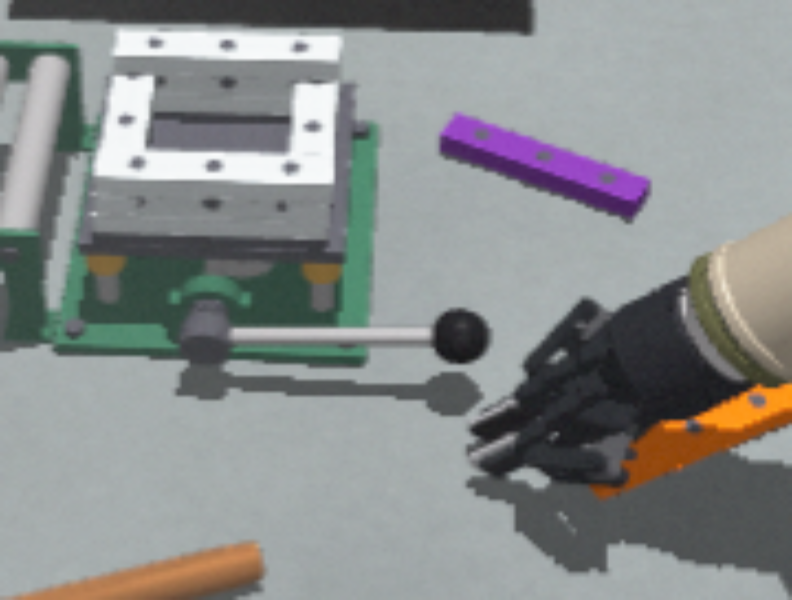

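View pics/scene21.png

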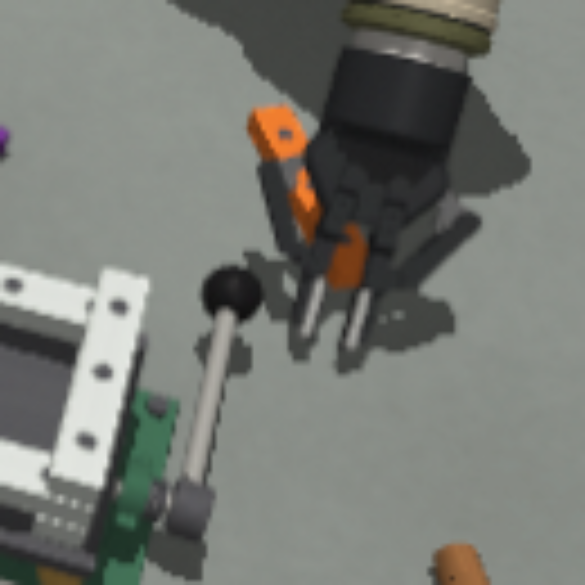

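No contact with anything. Sliding in under the knob.

Request:
drive_tool([
  [201,0,-0.008,0,0,0,0],
  [201,0,-0.018,0,0,0,0],
  [201,0,-0.028,0,0,0,0],
  [201,0,-0.038,0,0,0,0],
  [201,0,-0.048,0,0,0,0],
  [201,0,-0.056,0,0,0,0],
  [201,0,-0.0615,0,0,0,0],
  [201,0,-0.0615,0,0,0,0],
  [201,0,-0.0615,0,0,0,0],
  [201,0,-0.0615,0,0,0,0],
])

```text
time: 36.82
tool_pos: [401.3, 279.2, 14.6]
tcp_rot: [0.1, 45.0, 0.1]
ft_force: [0.6, 0.7, 0.8]
finger_gap: 17.9
```

Run:
```python
from h import *
st=sense();print(st["tool_pos"],st["tcp_rot"],st["ft_force"],st["finger_gap"],st["joint_pos"].round(1))
s=snapshot("side");c=s["frame"][250:400,260:440];cv2.imwrite("pics/side22.png",cv2.resize(c,None,fx=4.4,fy=4))
s=snapshot("wrist");cv2.imwrite("pics/w22.png",s["frame"])
```

```text
[401.33807194 279.15917486  14.55255037] [ 0.07603476 44.96727668  0.0570765 ] [0.59866559 0.65488714 0.79821543] 17.854603215896844 [ 53.4 -10.8 141.6 -65.5  38.6  13.3]
```

View pics/side22.png

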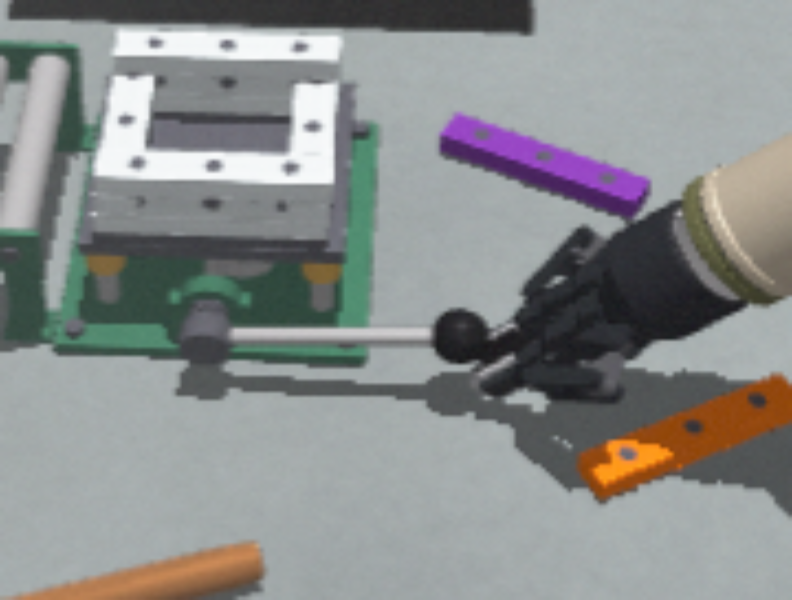

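View pics/w22.png

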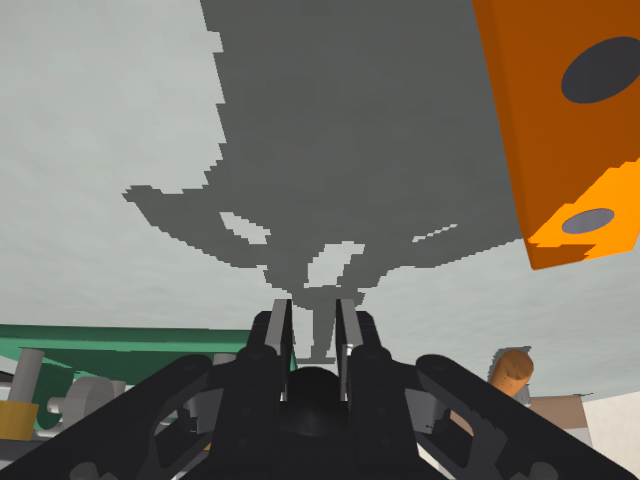

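The ball sits centred in the fork (column 313, fingers at 281 and 349), with no force yet. Joint 3 is near its limit, so the tool will tilt back gradually as the lever rises. Working out the rows.

```bash
cat > arc.py <<'E'
import numpy as np
from scipy.spatial.transform import Rotation as Ro
def pose(ph,nd=26,dd=17,piv=(562,39)):
    tau=np.radians(45-(max(ph,4)-4)*25/86);f=np.radians(ph)
    ball=np.array([piv[0]-150*np.cos(f),0,piv[1]+150*np.sin(f)])
    d=np.array([np.sin(tau),0,-np.cos(tau)]);n=np.array([np.cos(tau),0,np.sin(tau)])
    return ball-nd*n+dd*d, np.c_[d,[0,1,0],n]
def call(p0,R0,seq):
    for a in seq:
        p,R=pose(*a); s=R0.T@(p-p0)/1000; r=Ro.from_matrix(R0.T@R).as_rotvec()
        print([201]+[float(round(v,4))+0. for v in s]+[float(round(v,4))+0. for v in r])
    print(p,R[:,0]);return p,R
if __name__=="__main__":
    p=np.array([401.,0,14.]);R=pose(4)[1]
    print(R.T@(p-pose(4)[0]))
    p,R=call(p,R,[(4,31),(4,29),(4,27),(4,26)]+[(x,26) for x in (5,6.5,8.5,10.5,12.5,14.5)])
    for a,b in((14.5,34.5),(34.5,54.5),(54.5,74.5)): p,R=call(p,R,[(x,26) for x in np.linspace(a,b,11)[1:]])
    p,R=call(p,R,[(x,26) for x in (76.5,78.5,80.5,82.5,84.5,86,87,88,88,88)])
E
python3 arc.py
```

```text
[ 0.03991479  0.         -7.11300695]
[201, 0.0, 0.0, 0.0021, 0.0, 0.0, 0.0]
[201, 0.0, 0.0, 0.0041, 0.0, 0.0, 0.0]
[201, 0.0, 0.0, 0.0061, 0.0, 0.0, 0.0]
[201, 0.0, 0.0, 0.0071, 0.0, 0.0, 0.0]
[201, -0.0019, 0.0, 0.009, 0.0, 0.0051, 0.0]
[201, -0.0046, 0.0, 0.0119, 0.0, 0.0127, 0.0]
[201, -0.008, 0.0, 0.0159, 0.0, 0.0228, 0.0]
[201, -0.0113, 0.0, 0.02, 0.0, 0.033, 0.0]
[201, -0.0145, 0.0, 0.0242, 0.0, 0.0431, 0.0]
[201, -0.0175, 0.0, 0.0285, 0.0, 0.0533, 0.0]
[408.80388632   0.          46.53341254] [ 0.66845165  0.         -0.7437556 ]
[201, -0.0031, 0.0, 0.0042, 0.0, 0.0101, 0.0]
[201, -0.006, 0.0, 0.0086, 0.0, 0.0203, 0.0]
[201, -0.0088, 0.0, 0.013, 0.0, 0.0304, 0.0]
[201, -0.0114, 0.0, 0.0175, 0.0, 0.0406, 0.0]
[201, -0.0138, 0.0, 0.0221, 0.0, 0.0507, 0.0]
[201, -0.0161, 0.0, 0.0268, 0.0, 0.0609, 0.0]
[201, -0.0182, 0.0, 0.0316, 0.0, 0.071, 0.0]
[201, -0.0202, 0.0, 0.0364, 0.0, 0.0812, 0.0]
[201, -0.0219, 0.0, 0.0412, 0.0, 0.0913, 0.0]
[201, -0.0235, 0.0, 0.0462, 0.0, 0.1015, 0.0]
[427.40677473   0.          94.89953836] [ 0.58967179  0.         -0.80764298]
[201, -0.0019, 0.0, 
[... 880 characters left out ...]
0.0]
[201, 0.0007, 0.0, 0.0454, 0.0, 0.0913, 0.0]
[201, 0.0017, 0.0, 0.0503, 0.0, 0.1015, 0.0]
[505.30769955   0.         157.29151682] [ 0.41478558  0.         -0.90991919]
[201, 0.0006, 0.0, 0.005, 0.0, 0.0101, 0.0]
[201, 0.0015, 0.0, 0.0099, 0.0, 0.0203, 0.0]
[201, 0.0025, 0.0, 0.0149, 0.0, 0.0304, 0.0]
[201, 0.0036, 0.0, 0.0197, 0.0, 0.0406, 0.0]
[201, 0.005, 0.0, 0.0245, 0.0, 0.0507, 0.0]
[201, 0.0061, 0.0, 0.0281, 0.0, 0.0583, 0.0]
[201, 0.0069, 0.0, 0.0305, 0.0, 0.0634, 0.0]
[201, 0.0078, 0.0, 0.0328, 0.0, 0.0685, 0.0]
[201, 0.0078, 0.0, 0.0328, 0.0, 0.0685, 0.0]
[201, 0.0078, 0.0, 0.0328, 0.0, 0.0685, 0.0]
[538.40069897   0.         163.85369091] [ 0.35153768  0.         -0.93617373]
```

Request:
drive_tool([
  [201,0,0,0.0021,0,0,0],
  [201,0,0,0.0041,0,0,0],
  [201,0,0,0.0061,0,0,0],
  [201,0,0,0.0071,0,0,0],
  [201,-0.0019,0,0.009,0,0.005,0],
  [201,-0.0046,0,0.0119,0,0.0127,0],
  [201,-0.008,0,0.0159,0,0.0228,0],
  [201,-0.0113,0,0.02,0,0.033,0],
  [201,-0.0145,0,0.0242,0,0.0431,0],
  [201,-0.0175,0,0.0285,0,0.0533,0],
])

```text
time: 37.75
tool_pos: [406.7, 277.8, 44.2]
tcp_rot: [-0.1, 48.3, -0.1]
ft_force: [-13.1, 2.5, -4.8]
finger_gap: 18.4
```

Run:
```python
from h import *
st=sense();print(st["tool_pos"],st["tcp_rot"],st["ft_force"],st["wrist_torque"],st["finger_gap"],st["joint_pos"].round(1))
s=snapshot("side");c=s["frame"][250:400,260:440];cv2.imwrite("pics/side23.png",cv2.resize(c,None,fx=4.4,fy=4))
s=snapshot("wrist");cv2.imwrite("pics/w23.png",s["frame"])
```

```text
[406.73612966 277.76859033  44.24830395] [-0.10089447 48.32609097 -0.05589728] [-13.11447509   2.54287064  -4.81741529] [0.20467364 2.26125074 0.27506014] 18.37938126407766 [ 50.3 -17.6 140.6 -52.3  40.3  -3.4]
```

View pics/side23.png

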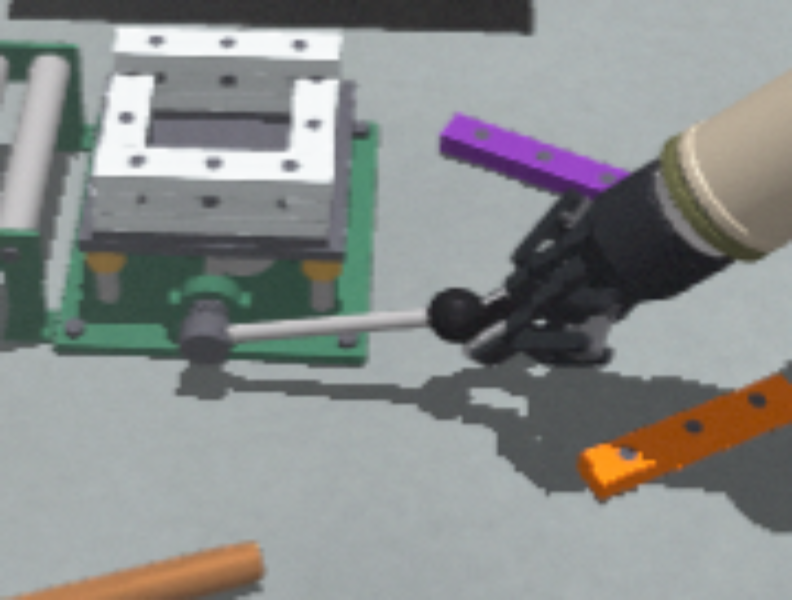

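View pics/w23.png

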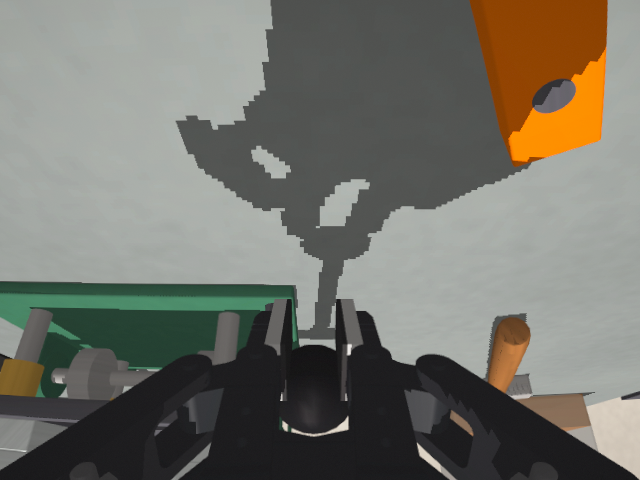

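The fork is lifting the lever, with about 14 N reaction and the ball centred. Continuing.

Request:
drive_tool([
  [201,-0.0031,0,0.0042,0,0.0101,0],
  [201,-0.006,0,0.0086,0,0.0203,0],
  [201,-0.0088,0,0.013,0,0.0304,0],
  [201,-0.0114,0,0.0175,0,0.0406,0],
  [201,-0.0138,0,0.0221,0,0.0507,0],
  [201,-0.0161,0,0.0268,0,0.0609,0],
  [201,-0.0182,0,0.0316,0,0.071,0],
  [201,-0.0202,0,0.0364,0,0.0812,0],
  [201,-0.0219,0,0.0412,0,0.0913,0],
  [201,-0.0235,0,0.0462,0,0.1015,0],
])

```text
time: 38.68
tool_pos: [424.9, 277.9, 92.4]
tcp_rot: [-0.2, 54.2, -0.1]
ft_force: [-15.8, -0.3, 1.3]
finger_gap: 18.1
```

Run:
```python
from h import *
st=sense();print(st["tool_pos"],st["tcp_rot"],st["ft_force"],st["wrist_torque"],st["finger_gap"],st["joint_pos"].round(1))
s=snapshot("side");c=s["frame"][230:380,260:440];cv2.imwrite("pics/side24.png",cv2.resize(c,None,fx=4.4,fy=4))
s=snapshot("wrist");cv2.imwrite("pics/w24.png",s["frame"])
```

```text
[424.9168514  277.89403741  92.41286836] [-0.16141515 54.20458444 -0.14302699] [-15.82396945  -0.32090663   1.2783549 ] [0.0843151  2.11323959 0.06000141] 18.05455059256053 [ 44.4 -22.4 135.2 -35.   45.7 -25.6]
```

View pics/side24.png

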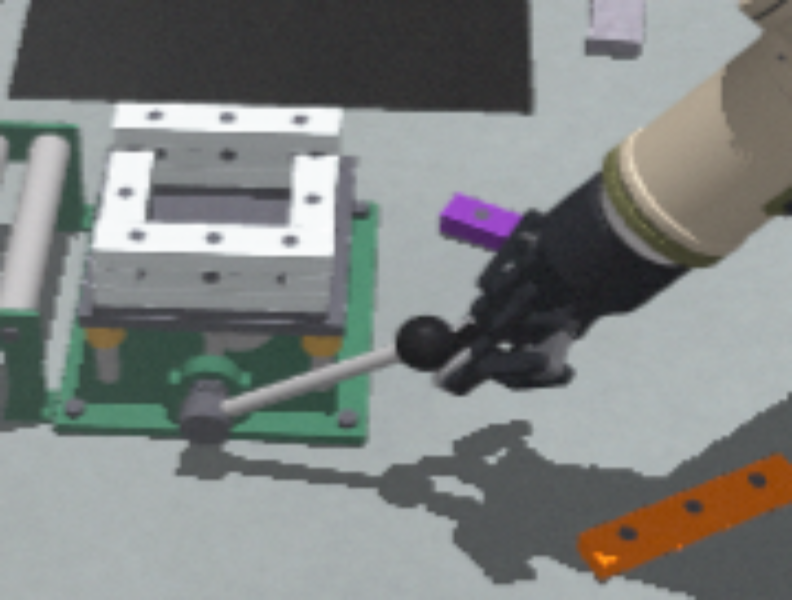

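View pics/w24.png

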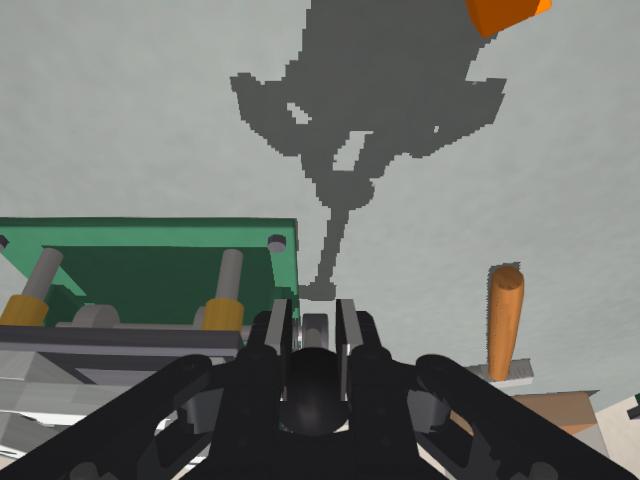

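Good progress, with the ball still cradled and steady. Continuing.

Request:
drive_tool([
  [201,-0.0019,0,0.0048,0,0.0101,0],
  [201,-0.0037,0,0.0097,0,0.0203,0],
  [201,-0.0052,0,0.0146,0,0.0304,0],
  [201,-0.0066,0,0.0195,0,0.0406,0],
  [201,-0.0078,0,0.0245,0,0.0507,0],
  [201,-0.0089,0,0.0295,0,0.0609,0],
  [201,-0.0097,0,0.0346,0,0.071,0],
  [201,-0.0104,0,0.0396,0,0.0812,0],
  [201,-0.0109,0,0.0447,0,0.0913,0],
  [201,-0.0112,0,0.0498,0,0.1015,0],
])

```text
time: 39.62
tool_pos: [459.7, 277.9, 132.0]
tcp_rot: [-0.2, 59.9, -0.2]
ft_force: [-9.0, -1.2, 2.8]
finger_gap: 18.4
```

Run:
```python
from h import *
st=sense();print(st["tool_pos"],st["tcp_rot"],st["ft_force"],st["wrist_torque"],st["finger_gap"],st["joint_pos"].round(1))
s=snapshot("side");c=s["frame"][210:360,260:440];cv2.imwrite("pics/side25.png",cv2.resize(c,None,fx=4.4,fy=4))
```

```text
[459.70801252 277.86835348 131.98060728] [-0.20030665 59.92065254 -0.20631078] [-8.9739401  -1.17355554  2.84467404] [-0.30133743  1.25298089 -0.31850605] 18.39599796514097 [ 37.7 -19.4 126.2 -23.3  51.1 -41.1]
```

View pics/side25.png

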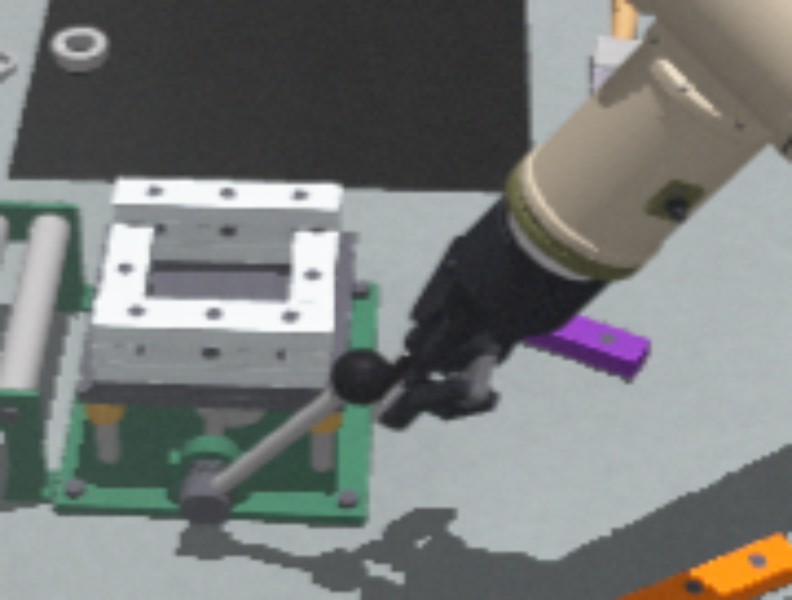

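Request:
drive_tool([
  [201,-0.0006,0,0.0051,0,0.0101,0],
  [201,-0.0011,0,0.0101,0,0.0203,0],
  [201,-0.0014,0,0.0152,0,0.0304,0],
  [201,-0.0015,0,0.0203,0,0.0406,0],
  [201,-0.0014,0,0.0253,0,0.0507,0],
  [201,-0.0012,0,0.0304,0,0.0609,0],
  [201,-0.0007,0,0.0354,0,0.071,0],
  [201,-0.0001,0,0.0404,0,0.0812,0],
  [201,0.0007,0,0.0454,0,0.0913,0],
  [201,0.0017,0,0.0503,0,0.1015,0],
])

```text
time: 40.5
tool_pos: [504.6, 277.8, 156.4]
tcp_rot: [-0.2, 65.7, -0.2]
ft_force: [-6.4, -3.6, 0.5]
finger_gap: 18.2
```

Run:
```python
from h import *
st=sense();print(st["tool_pos"],st["tcp_rot"],st["ft_force"],st["finger_gap"],st["joint_pos"].round(1))
s=snapshot("side");c=s["frame"][190:350,260:440];cv2.imwrite("pics/side26.png",cv2.resize(c,None,fx=4.4,fy=3.7))
```

```text
[504.58181392 277.82780034 156.39529802] [-0.22951838 65.67860323 -0.23913109] [-6.43980419 -3.64951493  0.50952842] 18.21697757333221 [ 31.6 -11.8 115.5 -15.2  56.3 -52.1]
```

View pics/side26.png

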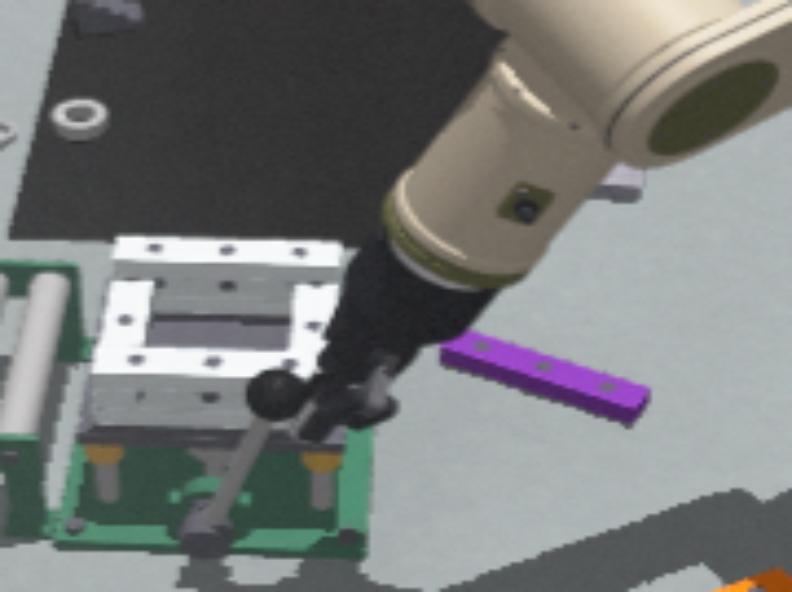

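Request:
drive_tool([
  [201,0.0006,0,0.005,0,0.0101,0],
  [201,0.0015,0,0.0099,0,0.0203,0],
  [201,0.0025,0,0.0149,0,0.0304,0],
  [201,0.0036,0,0.0197,0,0.0406,0],
  [201,0.005,0,0.0245,0,0.0507,0],
  [201,0.0061,0,0.0281,0,0.0583,0],
  [201,0.0069,0,0.0305,0,0.0634,0],
  [201,0.0078,0,0.0328,0,0.0685,0],
  [201,0.0078,0,0.0328,0,0.0685,0],
  [201,0.0078,0,0.0328,0,0.0685,0],
])

```text
time: 41.38
tool_pos: [538.2, 278.2, 163.3]
tcp_rot: [-0.1, 69.5, -0.1]
ft_force: [-2.6, -3.8, 2.0]
finger_gap: 18.2
```

Run:
```python
from h import *
st=sense();print(st["tool_pos"],st["tcp_rot"],st["ft_force"],st["finger_gap"],st["joint_pos"].round(1))
s=snapshot("side");c=s["frame"][190:350,260:440];cv2.imwrite("pics/side27.png",cv2.resize(c,None,fx=4.4,fy=3.7))
s=snapshot("scene");c=s["frame"][225:345,340:490];cv2.imwrite("pics/scene27.png",cv2.resize(c,None,fx=5,fy=5))
s=snapshot("wrist");cv2.imwrite("pics/w27.png",s["frame"])
```

```text
[538.18667763 278.21800849 163.34543705] [-0.11923191 69.46450795 -0.13560265] [-2.61961963 -3.82294271  1.97814851] 18.160750845372405 [ 28.2  -5.2 107.8 -11.1  59.7 -57.6]
```

View pics/side27.png

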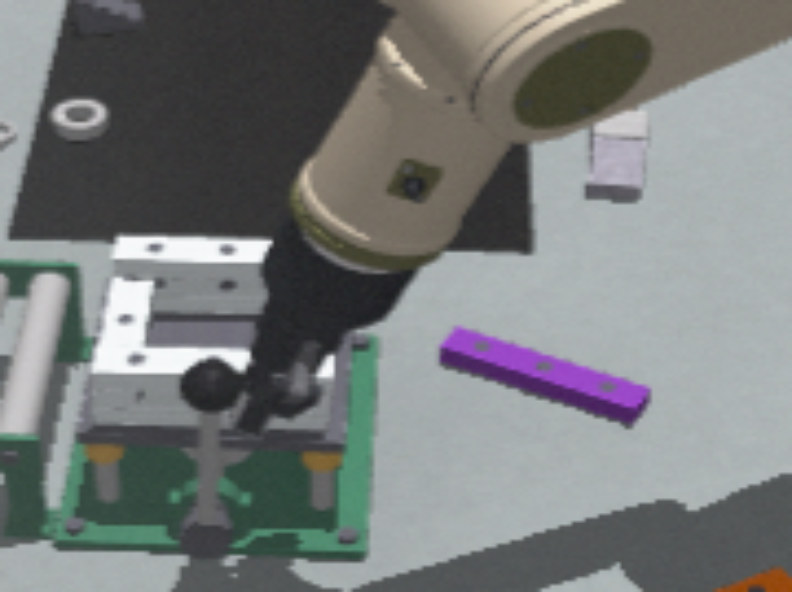

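View pics/scene27.png

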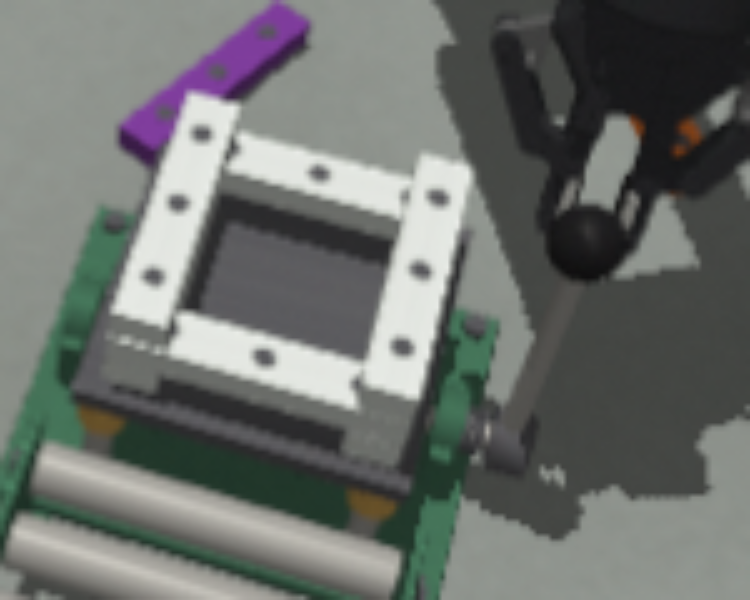

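View pics/w27.png

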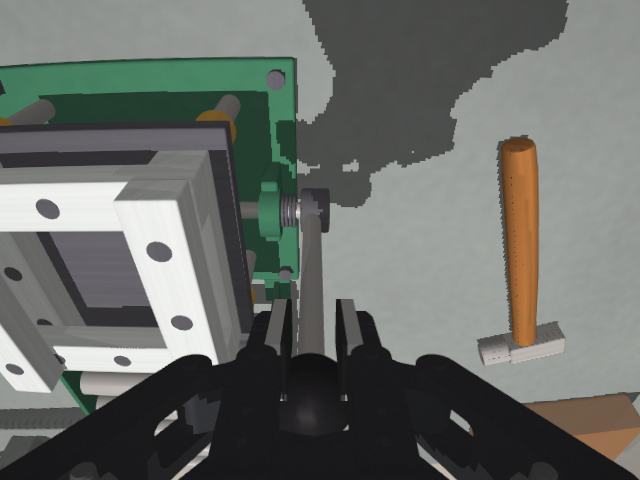

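Run:
```python
from h import *
a,b=snapshot("scene"),snapshot("side")
A=lambda p:(340+(p[0]+.5)/5-.5,225+(p[1]+.5)/5-.5)
B=lambda p:(260+(p[0]+.5)/4.4-.5,190+(p[1]+.5)/3.7-.5)
k,e=tri(a,A((587,241)),b,B((211,384)));print("knob",k,e)
print("angle",np.degrees(np.arctan2(k[2]-1.8-39,562-k[0])))
# third-layer / L3 hole heights: 3b top holes scene (201,133),(178,203),(154,276); side (x+ is left)
for p,q in(((178,203),(228,250)),((154,276),(155,249))): print(tri(a,A(p),b,B(q)))
print(tri(a,A((402,346)),b,B((137,358))))
print(sense()["ft_force"])
```

```text
knob [555.13094651 276.81741978 191.56835502] 1.6619927505372707
angle 87.39139027013701
(array([560.06251449,  98.51884793, 146.44758677]), np.float64(1.5803382687611491))
(array([605.15204299,  99.11826097, 146.37179574]), np.float64(2.2084201857868164))
(array([604.88325228, 212.73198606, 147.57309871]), np.float64(1.2227877616507286))
[-3.66053444 -4.02750926  1.4647472 ]
```

The lever is at 87.4° (joint about 1.455), and the stack top is about 14 mm higher. A small final nudge of 4 mm toward straight up, then settle.

Request:
drive_tool([
  [201,0.0004,0,0.001,0,0,0],
  [201,0.0008,0,0.002,0,0,0],
  [201,0.0011,0,0.003,0,0,0],
  [201,0.0014,0,0.0037,0,0,0],
  [201,0.0014,0,0.0037,0,0,0],
  [201,0.0014,0,0.0037,0,0,0],
  [201,0.0014,0,0.0037,0,0,0],
  [201,0.0014,0,0.0037,0,0,0],
  [201,0.0014,0,0.0037,0,0,0],
  [201,0.0014,0,0.0037,0,0,0],
])

```text
time: 42.47
tool_pos: [542.1, 278.5, 163.6]
tcp_rot: [-0.1, 69.4, -0.1]
ft_force: [-3.3, -4.7, 2.1]
finger_gap: 18.4
```

Run:
```python
from h import *
st=sense();print(st["tool_pos"],st["ft_force"],st["finger_gap"],np.abs(st["qd"]).max())
s=snapshot("side");c=s["frame"][190:350,260:440];cv2.imwrite("pics/side28.png",cv2.resize(c,None,fx=4.4,fy=3.7))
s=snapshot("scene");c=s["frame"][225:345,340:490];cv2.imwrite("pics/scene28.png",cv2.resize(c,None,fx=5,fy=5))
```

```text
[542.11489239 278.49077848 163.59808422] [-3.27850445 -4.71021349  2.1278619 ] 18.39520357506755 0.1324042654675833
```

View pics/side28.png

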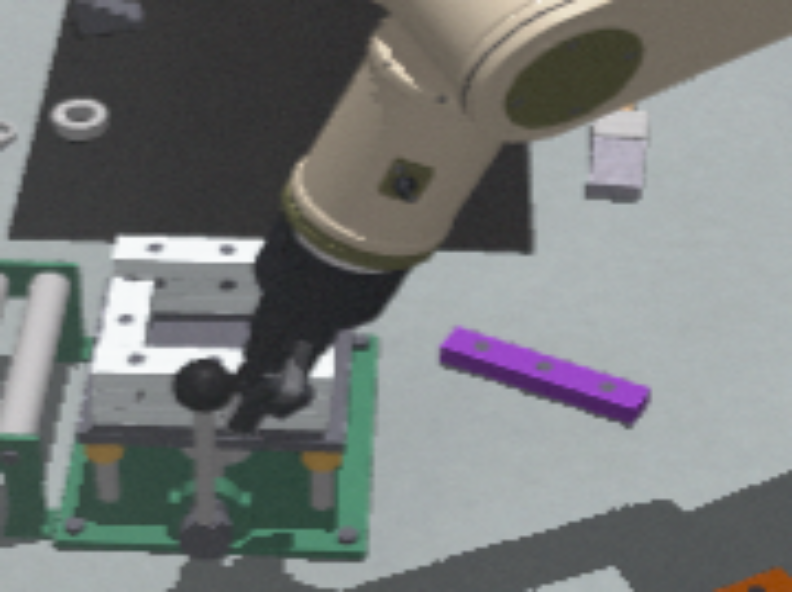

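View pics/scene28.png

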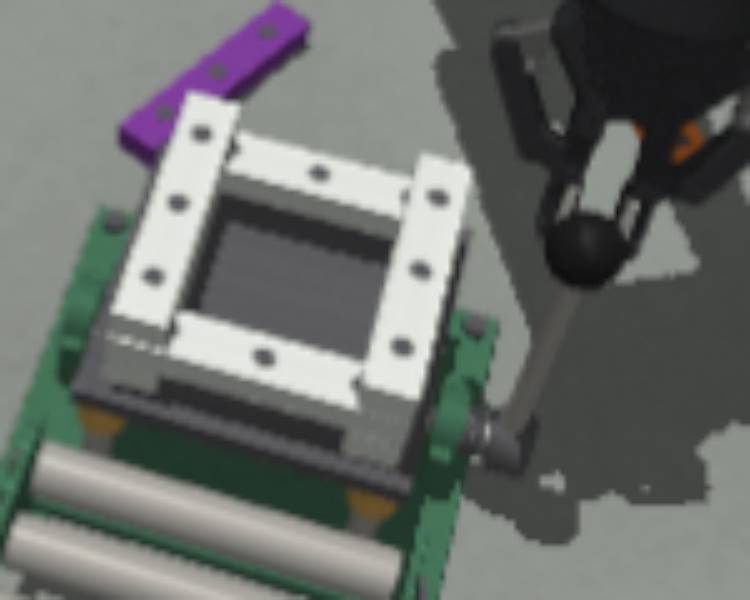

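The lever is upright, the ball sits in the fork at rest with about 6 N on it, and the stack is square and untouched. Handing in.

```bash
python3 -c "
from bench import hand_in,sense
print(sense()['ft_force']);print(hand_in())"
```

```text
[-3.5837286  -4.17939459  0.74445125]
the job is handed in; nothing more can be done
None
```

I laid the three loose strips, one in the second layer and two across it as the third. I then raised the lever to nearly straight up and handed in at about 42.5 s of the 72 s, still holding it.

**Last checks**
- **Stack:** in the final scene and side views the strips look square, with edges and ends flush. The last measured points were within about 2 mm of their places, and the gripper was clear of them.
- **Table height:** the stack top measured about 145–146 mm. That means the table is up about 14 mm, as it should be at its highest.
- **Lever:** it measured 87.4° (joint about 1.455). I then pushed the knob about 4 mm further, which should put it near 89° (joint about 1.48). I did not measure it again after that push, but it looked upright and at rest.
- **Hold:** the wrist showed about 5.5–6 N and the arm was at rest. This is wrist force, so I could not read the contact between fingers and knob directly.
- **Other things on the bench:** the ones in view looked unmoved. I did not measure them again.

**What went wrong:** the first pinch on the knob, at 60 N, slipped partway up and the lever fell back. The strips stayed in place. A second pinch at 120 N pushed the tool sideways as the ball turned, so I set the lever back down. I finished by lifting the knob from below with the fingers 18 mm apart as a fork. The final hold is therefore a push by the fingers and not a pinch.

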